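# Load the mould press, latch its guard and set the lever to float

### The arm

A 6-joint arm with a two-finger parallel gripper is mounted at the origin on the work surface. World frame = base frame: x ahead of the robot, y to its left, z up, the work surface at z = 0. Lengths are in m, angles in degrees, forces in N, time in s.
With the tool pointing down it reaches from about 0.275 to 0.75 m from the base axis. Payload 10.2 kg.
Tool frame: the origin (TCP) lies on the front face of the gripper's body, between the roots of the fingers; the fingertips stand 73 mm ahead of it and the grasp point (between the pads) lies 54 mm ahead of it; x points along the fingers, z is the direction in which the jaws open and shut, and the axes are right-handed (so a half turn about x gives the same grasp; the last joint's range is limited). The gripper opens to 85 mm and grips with 20 to 120 N. Pads are 22 mm wide; open, the fingers measure 114 mm over their backs; the gripper's body (76 mm by 85 mm) begins 54 mm behind the grasp point. The pads swing forward as they close: fully open they stand 13 mm farther back than shut.
Start: joints at [53.721, 17.928, 85.812, -0, 76.261, -12.8], TCP at [0.209, 0.482, 0.304] pointing down, gripper open.
Joint ranges: [-168.41, 168.41], [-55.51, 124.54], [10.69, 146.95], [-70.63, 250.63], [1, 178], [-165.06, 165.06]. Speed limits (degrees/s): [136.94, 136.94, 172.46, 180, 180, 180].

### API

Orientations are given as a 3x3 rotation matrix whose columns are the frame's x, y, z axes.
In Python, from plant import arm, cams, order gives the robot as it stands.
- The arm moves only by the shell command python3 -m inch 'ROWS' [FORCE]. ROWS is JSON, a list of rows, each a list of 5 numbers: the shift along the tool's x, y, z in cm, then the turn about the tool's x in degrees, then the gripper command: -1 is fully open, 1 is shut, values between are in proportion. In form: [[tx, ty, tz, twist, hand], ...]. A call has exactly 10 rows; each row is the pose to reach, as a shift and turn from the pose commanded when the call began, along the tool's axes at that moment; what a row does not reach only later rows make up. A row lasts 1/12 s, in which the tool goes at most 41.7 mm and 7.16 degrees, less where a joint would pass 70% of its speed; a pose out of reach is approached as far as the arm can. A call with a gripper value outside its range is refused whole. The fingers move at their own pace and stop on an object; FORCE is the grip in N (left out, the last holds). Time passes only in rows, so rows that repeat a pose let the fingers close, or fill a call up. It gives the time, the measured TCP pose, the force and the opening at its end, in the units of the state.
- arm.get_obs(): the state, without advancing time (a new reading comes with each control period).
- cams.snapshot(name): name is "scene" or "top" or "wrist"; returns a dict with "pixels" (420x560x3 uint8, red, green, blue), "fx", "fy", "cx", "cy" (pixels), "k1" (the pictures are not rectified: a ray, as slopes to the right and down, at radius r is drawn at 1 + k1 r^2 times it, then the intrinsics apply), "R" (3x3) and "t" (3): a world point X has camera coordinates R X + t. Camera axes: x right, y down, z forward; pixel columns grow to the right and rows downward; lengths in m; the calibration is good to about 2 mm. A picture is of the moment at which its call begins. There is no depth.
- order.sign_off(): hands the job in, once; it reports no verdict.
The state is a dict: "t": time; "joints": joint angles; "joint_velocities": joint speeds; "joint_efforts": joint torques, N m; "tool_pos": TCP position; "tool_rot": TCP orientation; "contact_force": force on the tool from outside, world axes, zero at the start; "torque": the same for the moment, N m; "width": finger opening in m.
Only numpy, scipy, OpenCV 4.12 (cv2) and the standard library are available. Lean on these libraries where they do the work, as an engineer would, in place of code of your own. Each camera call takes 0.05 s, during which the arm holds its last target.

### The job

Put every plaster mould from the bench into the bed of the press, each standing flat on its base on the bed floor inside the low wall with its wooden grip bar up. Then swing the guard flap down and press its front edge until the tongue snaps behind the rim, and last push the hydraulic lever away from you, through the stiff detent, all the way into the float notch. Do not knock over or push aside the other things on the bench.

Things in the scene. Friction and masses are not known exactly. Their poses are not given: they have to be found in the camera images.
- press: Bench-top hydraulic mould press, grey iron, fixed; place and yaw vary. Origin: bench level under the middle of its bed; own x points away to the hinge side, own y to the left. The bed is a steel floor 30 mm above the bench, clear 116 mm (x -58..58) by 260 mm (y -130..130), inside a wall 8 mm thick whose top is 50 mm up. Two hinge posts (x 72..88, y +-112..128) reach 96 mm up.
- rim (a point): Middle of the steel rim bar in front of the bed's front wall: 80 mm long along the press's y, 12 mm thick, at press x -83, 67 mm up, on two small posts. The flap's tongue snaps in behind it.
- guard (a joint): Guard flap hinged on the far side: 0 = shut and level, grows as it opens, pi/2 upright. Starts leaning back at 1.85 to 2.05 and stays by friction (stop 2.2); 1 to 3 N at its edge move it. Tipped forward below about 0.8 it sinks slowly by itself (5 s) and stops near 0.1 with its sprung tongue on the rim; pressing the front edge down with 4 to 6 N snaps the tongue behind the rim (then below 0.03).
- guard_edge (a point): Middle of the flap's front bar, on its top face when shut (then 94 mm above the bench). The flap is an aluminium frame with three thin rods, 8 mm thick, 260 mm wide, reaching 156 mm from the hinge; its front bar is 30 mm wide and this point is 141 mm from the hinge. When open this face looks away from the robot, and the free edge stands about 235 mm above the bench, 245 when upright.
- guard_hinge (a point): Middle of the flap's hinge line, along the press's y; at press x 78, y 0, 90 mm up.
- valve_lever (a joint): Hydraulic lever swinging in the press's x-z plane. 0 = leaning 0.5 rad towards the robot (first notch); grows as the knob goes away along the press's +x. Notches: 0 and below, about 0.32, and float from 0.9 to the stop at 0.99; a sprung plunger holds it there. At the knob the first detent takes 2 to 3 N, the one before float about 12 N along x (hardest from 0.45 to 0.53); past 0.65 it snaps on into float. Starts at the first notch.
- lever_knob (a point): Centre of the lever's black ball knob, radius 16 mm, on a 12 mm steel stick 110 mm from the pivot.
- lever_pivot (a point): The lever's pivot, at press x 0, y -195 mm, 74 mm up, axis along the press's y; on a valve block 130 x 60 x 62 mm at the right of the bed.
- mould0: One of up to five alike plaster press moulds on the bench left of the press (absent ones read None): white block 84 x 38 mm (x, y) and 22 mm high with a wooden grip bar along the top, 60 x 16 mm and 22 mm high (44 mm in all). 160 g. Origin: middle of the underside; x along the length.
- mould1: One of up to five alike plaster press moulds on the bench left of the press (absent ones read None): white block 84 x 38 mm (x, y) and 22 mm high with a wooden grip bar along the top, 60 x 16 mm and 22 mm high (44 mm in all). 160 g. Origin: middle of the underside; x along the length.
- mould2: One of up to five alike plaster press moulds on the bench left of the press (absent ones read None): white block 84 x 38 mm (x, y) and 22 mm high with a wooden grip bar along the top, 60 x 16 mm and 22 mm high (44 mm in all). 160 g. Origin: middle of the underside; x along the length.
- mould3: One of up to five alike plaster press moulds on the bench left of the press (absent ones read None): white block 84 x 38 mm (x, y) and 22 mm high with a wooden grip bar along the top, 60 x 16 mm and 22 mm high (44 mm in all). 160 g. Origin: middle of the underside; x along the length.
- mould4: One of up to five alike plaster press moulds on the bench left of the press (absent ones read None): white block 84 x 38 mm (x, y) and 22 mm high with a wooden grip bar along the top, 60 x 16 mm and 22 mm high (44 mm in all). 160 g. Origin: middle of the underside; x along the length.
- jar: Small round brown clay lidded jar, 48 mm wide, 46 mm high, bystander; origin under its middle.
- cup: Brown clay cup, 64 mm wide, 50 mm high, bystander; origin under its middle.
- knife: Wooden modelling knife about 200 mm long lying on the bench, bystander.
- brush: Black brush about 190 mm long lying on the bench, bystander.
- teapot: Brown clay teapot standing on a steel banding wheel (150 mm wide, 60 mm high), bystander; origin under its middle.
- bottle: White plastic bottle, 48 mm wide, 110 mm high, bystander; origin under its middle.
There are look-alikes about, which are no part of the job. What is shaped like the mould3 but purple is not meant.

How it is judged:
By the outcome, as a careful person would: the job done as asked, in the order asked, and still so for the second after the job is handed in, with the robot touching nothing.
Of mould0, mould1, mould2, mould3, mould4 only 3 to 5 are there at a start; the rules pass over those that are not, and their reading is None.
At some moment in a run one of mould0, mould1, mould2, mould3, mould4 may be knocked a few centimetres aside while the robot is not near it.
Once in a run the grip may slacken for a moment while it holds something.
It also fails if it takes over 210 s, if anything falls off the work surface, if the arm or the gripper's body presses on something with over 40 N, if the wrist force passes 120 N, or if a joint passes its speed limit or range.

## Working session

There is one attempt and no reset: what is moved stays moved. The work goes in short steps, Python scripts to look and compute and a shell command to move; the robot and the scene stay as the last step left them, time stands still between calls to the robot, and variables do not carry over. Pictures are saved under pics/ and viewed, and the job is handed in when it is done.

```bash
ls; mkdir -p pics; python3 - <<'E'
from plant import arm,cams
import cv2,numpy as np
o=arm.get_obs()
print(o['t'],o['tool_pos'],np.round(o['tool_rot'],3),o['width'])
for n in ['scene','top','wrist']:
    s=cams.snapshot(n); cv2.imwrite(f'pics/{n}0.png',s['pixels'][:,:,::-1])
    print(n,s['fx'],s['cx'],s['cy'],s['k1'],np.round(s['R'],3).tolist(),np.round(s['t'],3))
E
```

```text
pics
0.0 [0.20906814 0.48137235 0.3033251 ] [[-0.001 -0.917  0.398]
 [-0.001  0.398  0.917]
 [-1.     0.    -0.001]] 0.08531324212678051
scene 494.90297667403007 275.54353549056765 206.1047762282231 -0.0626466747300317 [[-0.727, 0.687, 0.011], [0.575, 0.617, -0.537], [-0.376, -0.384, -0.844]] [ 0.379 -0.194  1.84 ]
top 541.8468531363025 283.766935610318 205.76101716106987 -0.013057016629730033 [[0.003, -1.0, -0.021], [-0.991, -0.0, -0.131], [0.131, 0.021, -0.991]] [-0.012  0.526  1.496]
wrist 290.6011845276323 279.9647278413725 210.2581302290043 -0.014683644574948865 [[0.399, 0.917, -0.001], [0.88, -0.383, 0.28], [0.256, -0.112, -0.96]] [-0.526 -0.037  0.379]
```

View pics/scene0.png

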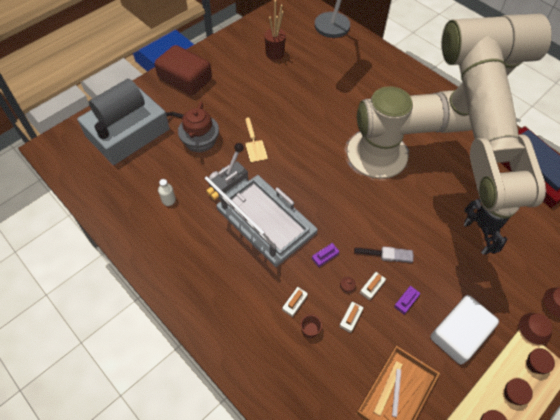

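View pics/top0.png

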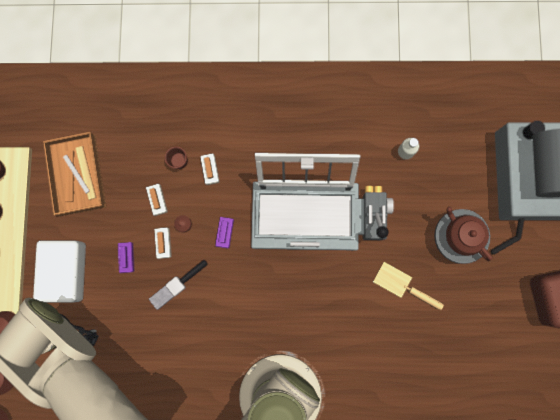

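View pics/wrist0.png

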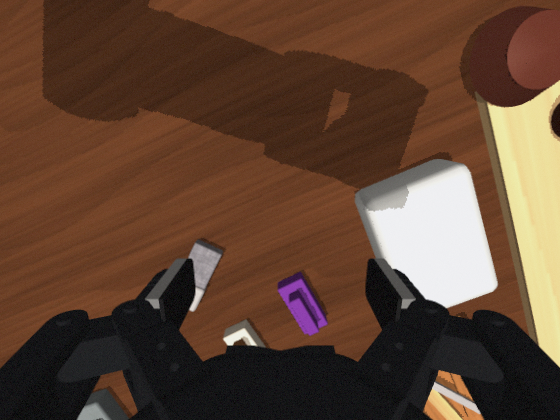

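```bash
cat > h.py <<'E'
from plant import arm,cams
import cv2,numpy as np
def ray(s,u,v):
    p=np.array([(u-s['cx'])/s['fx'],(v-s['cy'])/s['fy']]);q=p.copy()
    for _ in range(10): q=p/(1+s['k1']*(q@q))
    R=np.array(s['R']);t=np.array(s['t'])
    return -R.T@t, R.T@np.array([q[0],q[1],1.])
def hit(s,u,v,z):
    o,d=ray(s,u,v); return o+d*(z-o[2])/d[2]
def proj(s,X):
    c=np.array(s['R'])@np.array(X)+np.array(s['t']);q=c[:2]/c[2];q=q*(1+s['k1']*(q@q))
    return q[0]*s['fx']+s['cx'],q[1]*s['fy']+s['cy']
def tri(s1,p1,s2,p2):
    o1,d1=ray(s1,*p1);o2,d2=ray(s2,*p2)
    A=np.stack([d1,-d2],1);k=np.linalg.lstsq(A,o2-o1,rcond=None)[0]
    a=o1+d1*k[0];b=o2+d2*k[1];return (a+b)/2,np.linalg.norm(a-b)
def snap(n): return cams.snapshot(n)
def save(s,name,box=None,k=1):
    im=s['pixels'][:,:,::-1]
    if box: im=im[box[1]:box[3],box[0]:box[2]]
    cv2.imwrite('pics/'+name+'.png',cv2.resize(im,None,fx=k,fy=k,interpolation=cv2.INTER_CUBIC))
def moulds(s,area=(150,1500),box=None):
    hsv=cv2.cvtColor(np.ascontiguousarray(s['pixels']),cv2.COLOR_RGB2HSV)
    m=((hsv[...,1]<60)&(hsv[...,2]>150)).astype(np.uint8)
    cs,_=cv2.findContours(m,cv2.RETR_EXTERNAL,cv2.CHAIN_APPROX_NONE)
    return [c[:,0,:] for c in cs if area[0]<cv2.contourArea(cv2.convexHull(c))<area[1]]
def pose(s,c,z):
    P=np.array([hit(s,u,v,z)[:2] for u,v in c]).astype(np.float32)*1000
    (cx,cy),(w,h),a=cv2.minAreaRect(P)
    if w<h: a+=90;w,h=h,w
    return cx,cy,w,h,(a+90)%180-90
E
python3 - <<'E'
from h import *
s=snap('top')
save(s,'top_press',(235,140,415,260),4.4); save(s,'top_m',(100,140,250,310),3.5)
for c in moulds(s): print(c.mean(0).round(1),np.round(pose(s,c,.015),1))
s=snap('scene');save(s,'sc_press',(190,130,330,265),4.4);save(s,'sc_m',(270,230,430,350),4.5)
o=arm.get_obs();w=snap('wrist');R=np.array(w['R']);c=-R.T@w['t']
print('cam in tool',np.array(o['tool_rot']).T@(c-o['tool_pos']))
E
```

```text
[166.1 292.7] [281.8 320.   99.4  41.7 -50.9]
[161.8 242.6] [422.4 336.8  85.9  40.3   6.1]
[155.7 198.8] [548.1 358.8  86.2  40.3  16.7]
[304.6 182.9] [595.5 -63.6 267.4  17.2  89. ]
[ 75.9 173.7] [622.8 596.7 130.6  13.8  34.7]
[309. 157.] [660.2 -77.8 303.9  43.9  89. ]
[209.2 168.5] [638.  206.2  86.   40.2  11.4]
[410.7 145.3] [ 704.7 -376.3   44.9   43.3   -1.5]
cam in tool [-0.07091165  0.06994122  0.00093818]
```

View pics/top_press.png

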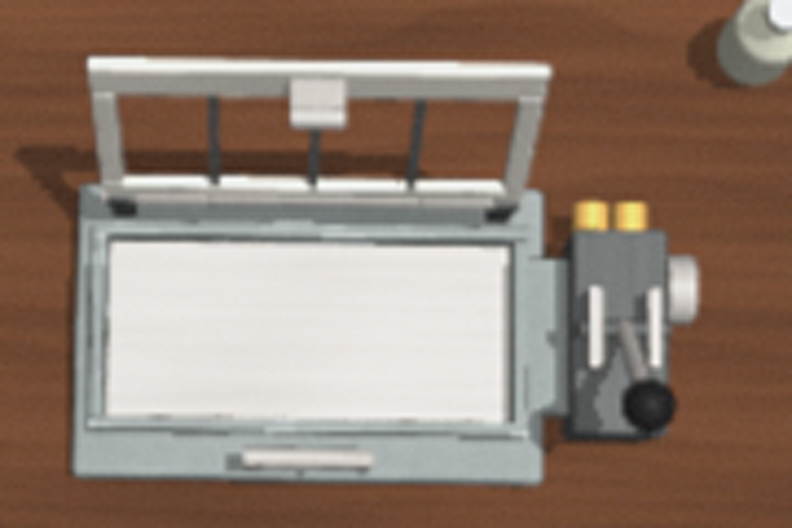

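View pics/top_m.png

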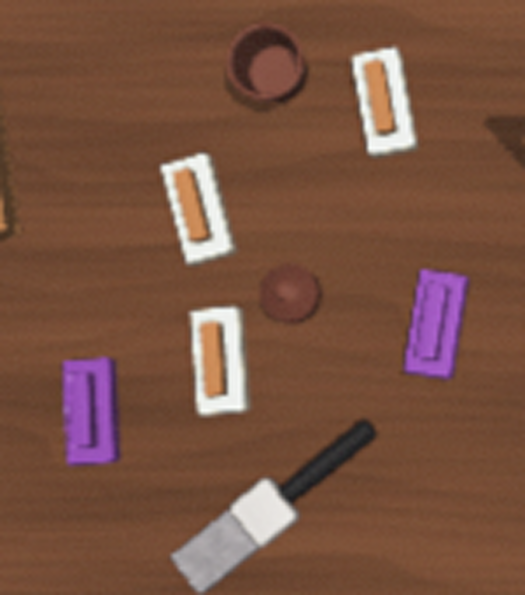

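View pics/sc_press.png

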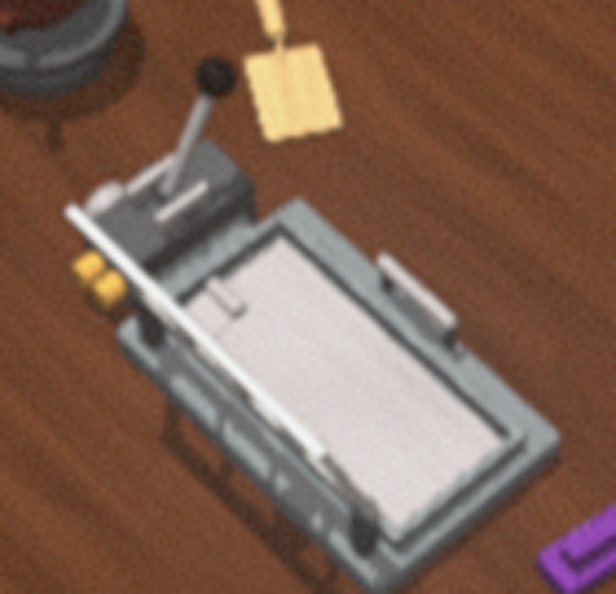

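View pics/sc_m.png

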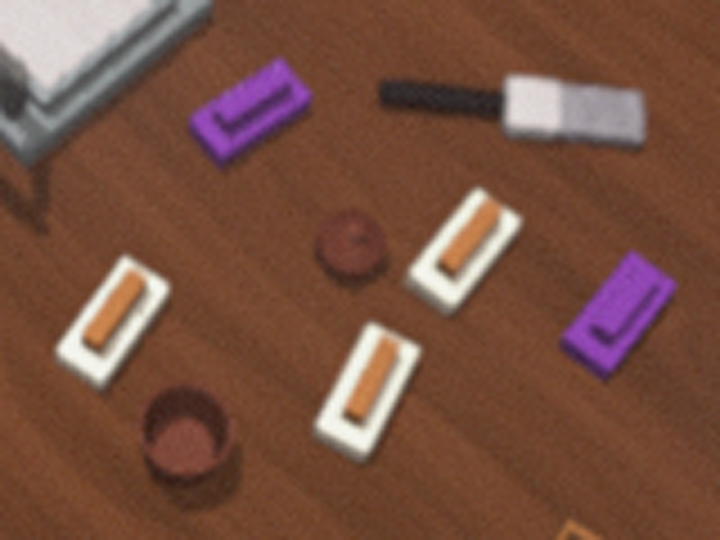

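```bash
python3 - <<'E'
from h import *
s=snap('top')
print(hit(s,304,216,.03))
px=np.ascontiguousarray(s['pixels']);hsv=cv2.cvtColor(px,cv2.COLOR_RGB2HSV)
m=((hsv[...,1]<25)&(hsv[...,2]>170)).astype(np.uint8)
m[:190]=0;m[238:]=0
cs,_=cv2.findContours(m,cv2.RETR_EXTERNAL,cv2.CHAIN_APPROX_NONE)
c=max(cs,key=cv2.contourArea)[:,0]
print(np.round(pose(s,c,.03),1), c.min(0),c.max(0))
# knob
k=(hsv[...,2]<40).astype(np.uint8);k[:,:370]=0;k[:,395:]=0;k[:215]=0;k[245:]=0
mo=cv2.moments(k,True);pt=(mo['m10']/mo['m00'],mo['m01']/mo['m00']);print('knob top',pt,mo['m00'])
s2=snap('scene');h2=cv2.cvtColor(np.ascontiguousarray(s2['pixels']),cv2.COLOR_RGB2HSV)
k=(h2[...,2]<40).astype(np.uint8);b=np.zeros_like(k);b[138:158,228:248]=k[138:158,228:248]
mo=cv2.moments(b,True);p2=(mo['m10']/mo['m00'],mo['m01']/mo['m00']);print('knob sc',p2,mo['m00'])
print(tri(s,pt,s2,p2))
# outer wall/plate corners & rim from enlarged crop
f=lambda u,v,z:hit(s,235+u/4.4,140+v/4.4,z).round(4)
print('rim',f(243,457,.067),f(372,461,.067))
print('flap top',f(88,60,.235),f(550,66,.235),'hinge bar',f(105,190,.09),f(515,195,.09))
E
```

```text
[ 0.49747258 -0.06778815  0.03      ]
[504.9 -78.  296.5 133.8  90. ] [255 190] [360 237]
knob top (381.2142857142857, 232.07142857142858) 56.0
knob sc (241.0, 149.0) 1.0
(array([ 0.43914296, -0.26073023,  0.16301954]), np.float64(0.006199265705393406))
rim [ 0.4165 -0.0294  0.067 ] [ 0.4141 -0.1095  0.067 ]
flap top [0.6302 0.0571 0.235 ] [ 0.6263 -0.2033  0.235 ] hinge bar [0.581  0.0566 0.09  ] [ 0.5778 -0.198   0.09  ]
```

```bash
python3 - <<'E'
from h import *
s=snap('top')
g=cv2.cvtColor(np.ascontiguousarray(s['pixels']),cv2.COLOR_RGB2GRAY)
m=(g>190).astype(np.uint8)
m=cv2.erode(m,np.ones((3,3)));n,l,st,ce=cv2.connectedComponentsWithStats(m,connectivity=4)
i=l[215,304];m=cv2.dilate((l==i).astype(np.uint8),np.ones((3,3)))
c=cv2.findContours(m,cv2.RETR_EXTERNAL,cv2.CHAIN_APPROX_NONE)[0][0][:,0]
print(st[i],np.round(pose(s,c,.03),1))
# edges of floor by column profile
for u in (265,285,305,325,345):
    col=g[195:242,u].astype(float); b=np.where(col>180)[0]; print(u,195+b[0],195+b[-1],end=' | ')
for v in (200,210,220,230):
    r=g[v,250:360]; b=np.where(r>180)[0]; print(v,250+b[0],250+b[-1],end=' | ')
print(g[190:245,305])
E
```

```text
[ 260  196   89   40 3333] [500.  -68.1 253.5 114.1  89.1]
265 195 234 | 285 195 235 | 305 195 237 | 325 196 235 | 345 196 236 | 200 260 349 | 210 260 349 | 220 260 349 | 230 259 349 | [163 182 180 153 111 186 226 230 229 227 225 227 228 228 228 229 229 229
 229 228 228 230 227 229 230 230 229 229 227 227 228 229 230 230 231 232
 231 229 228 226 227 228 229 231 231 199 177 182 146 165 174 164 185 219
 212]
```

```bash
cat >> h.py <<'E'
def go(x,y,z,yaw):
    o=arm.get_obs();R=np.array(o['tool_rot'])
    d=R.T@(np.array([x,y,z])-o['tool_pos'])*100
    cur=np.degrees(np.arctan2(R[1,2],R[0,2])); tw=-((yaw-cur+180)%360-180)
    print('t %.1f pos'%o['t'],np.round(o['tool_pos'],4),'yaw %.1f'%cur,'width %.4f'%o['width'],'F',np.round(o['contact_force'],1),'-> shift cm',np.round(d,2),'twist %.1f'%tw)
P0=np.array([.4985,-.069]);PY=-1.0
def pw(x,y):
    c,s=np.cos(np.radians(PY)),np.sin(np.radians(PY));return P0+[c*x-s*y,s*x+c*y]
E
python3 -c "
from h import *
go(.422,.337,.2,96.1)"
```

```text
t 0.5 pos [0.2092 0.4815 0.3038] yaw 66.5 width 0.0850 F [-0.3  0.5  0.1] -> shift cm [ 10.38 -25.28  -4.77] twist -29.6
```

```bash
python3 -m inch '[[1,-3,-0.6,-4,0],[2.5,-6,-1.2,-8,0],[4,-10,-1.8,-13,0],[5.5,-14,-2.6,-18,0],[7,-18,-3.4,-23,0],[9,-22,-4.2,-28,0],[10.4,-25.3,-4.8,-29.6,0],[10.4,-25.3,-4.8,-29.6,0],[10.4,-25.3,-4.8,-29.6,0],[10.4,-25.3,-4.8,-29.6,0]]' 40; python3 - <<'E'
from h import *
go(.422,.337,.1,96.1)
w=snap('wrist');save(w,'w1');save(snap('top'),'t1')
for c in moulds(w,(1000,60000)): print(c.mean(0).round(1),np.round(pose(w,c,.015),1))
E
```

```text
t: 1.28
tool_pos: [0.4219, 0.3369, 0.2001]
tool_rot: [[-0.0, -0.994, -0.106], [0.0, -0.106, 0.994], [-1.0, 0.0, 0.0]]
contact_force: [-1.0, -0.6, -0.4]
width: 0.0431
t 1.3 pos [0.4219 0.3369 0.2001] yaw 96.1 width 0.0431 F [-1.  -0.6 -0.4] -> shift cm [ 1.001e+01 -1.000e-02  1.000e-02] twist -0.0
[286.2 316.2] [540.1 356.3  80.1  39.6  16.7]
[280.3 205.5] [424.4 337.7  86.4  39.1   6.1]
[546.4 170.3] [373.  563.  154.8  43.1  21.1]
[276.8  34.9] [281.9 321.  100.6  42.4 -50.7]
```

View pics/w1.png

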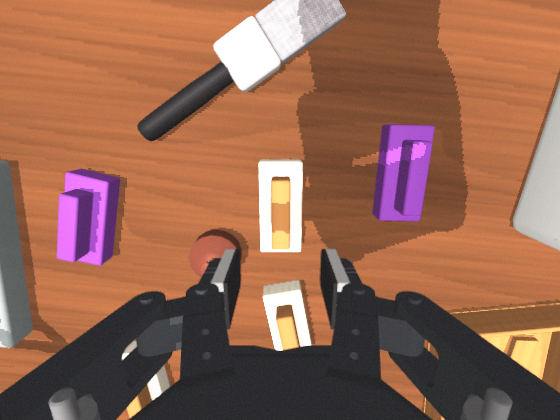

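View pics/t1.png

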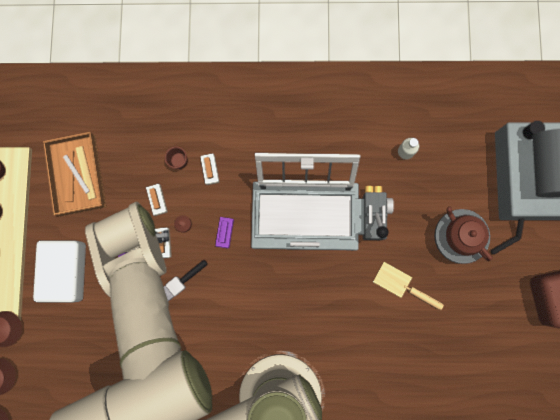

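```bash
python3 -m inch '[[2,-0.2,0.05,0,0],[5,-0.2,0.05,0,0],[7.5,-0.2,0.05,0,0],[9,-0.2,0.05,0,0],[10.1,-0.2,0.05,0,0],[10.1,-0.2,0.05,0,0],[10.1,-0.2,0.05,0,0.4],[10.1,-0.2,0.05,0,1],[10.1,-0.2,0.05,0,1],[10.1,-0.2,0.05,0,1]]' 60; python3 - <<'E'
from h import *
go(.422,.337,.2,96.1)
w=snap('wrist');save(w,'w2')
E
```

```text
t: 2.22
tool_pos: [0.4245, 0.3379, 0.1004]
tool_rot: [[0.002, -0.994, -0.107], [0.001, -0.107, 0.994], [-1.0, -0.002, 0.001]]
contact_force: [-1.9, 0.6, 6.2]
width: 0.0143
t 2.2 pos [0.4245 0.3379 0.1004] yaw 96.1 width 0.0143 F [-1.9  0.6  6.2] -> shift cm [-9.96  0.23 -0.05] twist 0.0
```

View pics/w2.png

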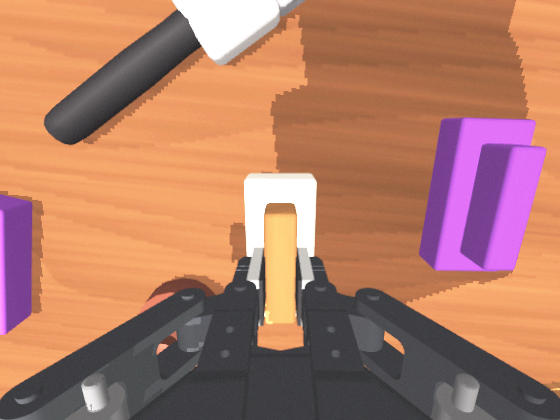

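```bash
python3 -m inch '[[-1,0,0,0,1],[-3,0,0,0,1],[-6,0,0,0,1],[-8.5,0,0,0,1],[-10,0,0,0,1],[-10,0,0,0,1],[-10,0,0,0,1],[-10,0,0,0,1],[-10,0,0,0,1],[-10,0,0,0,1]]'; python3 - <<'E'
from h import *
p=pw(0,-70e-3);go(*p,.2,89)
w=snap('wrist');save(w,'w3')
E
```

```text
t: 3.1
tool_pos: [0.4238, 0.3372, 0.1978]
tool_rot: [[-0.002, -0.994, -0.107], [-0.001, -0.107, 0.994], [-1.0, 0.002, -0.001]]
contact_force: [-0.4, -0.2, -2.9]
width: 0.0147
t 3.1 pos [0.4238 0.3372 0.1978] yaw 96.1 width 0.0147 F [-0.4 -0.2 -2.9] -> shift cm [ -0.19  -2.23 -48.13] twist 7.1
```

View pics/w3.png

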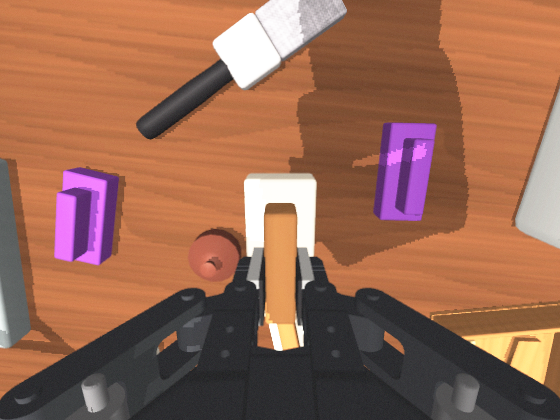

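```bash
python3 -m inch '[[0,-0.1,-2,0,1],[0,-0.2,-5,1,1],[0,-0.4,-9,1,1],[0,-0.6,-13,2,1],[0,-0.8,-17,3,1],[0,-1,-21,3,1],[0,-1.2,-25,4,1],[0,-1.4,-29,5,1],[0,-1.5,-32,5,1],[0,-1.6,-34,5,1]]'; python3 -c "
from h import *
p=pw(0,-70e-3);go(*p,.195,89)"
```

```text
t: 3.98
tool_pos: [0.4763, -0.0018, 0.1986]
tool_rot: [[-0.0, -1.0, -0.017], [-0.0, -0.017, 1.0], [-1.0, 0.0, -0.0]]
contact_force: [-0.2, 0.5, -1.4]
width: 0.0147
t 4.0 pos [ 0.4763 -0.0018  0.1986] yaw 91.0 width 0.0147 F [-0.2  0.5 -1.4] -> shift cm [  0.36  -1.86 -13.75] twist 2.0
```

```bash
python3 -m inch '[[0,-0.5,-3,1,1],[0,-1,-7,1,1],[0,-1.5,-10.5,2,1],[0.4,-1.8,-13,2,1],[0.4,-1.9,-13.7,2,1],[0.4,-1.9,-13.7,2,1],[0.4,-1.9,-13.7,2,1],[0.4,-1.9,-13.7,2,1],[0.4,-1.9,-13.7,2,1],[0.4,-1.9,-13.7,2,1]]'; python3 - <<'E'
from h import *
p=pw(0,-70e-3);go(*p,.131,89)
w=snap('wrist');save(w,'w4')
E
```

```text
t: 4.82
tool_pos: [0.4979, -0.1346, 0.195]
tool_rot: [[0.0, -1.0, 0.014], [0.0, 0.014, 1.0], [-1.0, -0.0, 0.0]]
contact_force: [1.1, 0.0, -1.8]
width: 0.0145
t 4.8 pos [ 0.4979 -0.1346  0.195 ] yaw 89.2 width 0.0145 F [ 1.1  0.  -1.8] -> shift cm [ 6.4   0.06 -0.44] twist 0.2
```

View pics/w4.png

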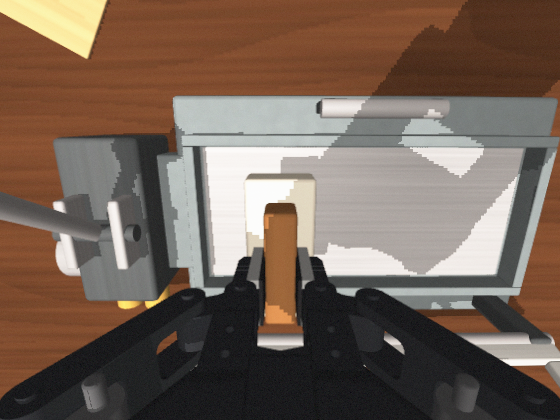

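```bash
python3 -m inch '[[2,0,0,0,1],[4,0,0,0,1],[5.5,0,0,0,1],[6.3,0,0,0,1],[6.35,0,0,0,1],[6.35,0,0,0,1],[6.35,0,0,0,0.3],[6.35,0,0,0,0.3],[6.35,0,0,0,0.3],[6.35,0,0,0,0.3]]'; python3 -m inch '[[-1,0,0,0,0.3],[-3,0,0,0,0.3],[-6,0,0,0,0.3],[-7,0,0,0,0.3],[-7,0,0,0,0.1],[-7,0,0,0,0.1],[-7,0,0,0,0],[-7,0,0,0,0],[-7,0,0,0,0],[-7,0,0,0,0]]';  python3 - <<'E'
from h import *
go(.548,.359,.2,106.7)
w=snap('wrist');save(w,'w5')
s=snap('top');save(s,'t5')
for c in moulds(s): print(c.mean(0).round(1),np.round(pose(s,c,.015),1))
print(hit(w,300,146,.05),hit(w,205,200,.03))
E
```

```text
t: 5.7
tool_pos: [0.4981, -0.1356, 0.1318]
tool_rot: [[0.001, -1.0, 0.015], [-0.0, 0.015, 1.0], [-1.0, -0.001, -0.0]]
contact_force: [-0.7, -0.3, -0.8]
width: 0.03
t: 6.53
tool_pos: [0.4977, -0.1355, 0.2007]
tool_rot: [[-0.001, -1.0, 0.015], [0.001, 0.015, 1.0], [-1.0, 0.001, 0.001]]
contact_force: [-0.3, -0.6, 0.1]
width: 0.043
t 6.5 pos [ 0.4977 -0.1355  0.2007] yaw 89.1 width 0.0430 F [-0.3 -0.6  0.1] -> shift cm [ 0.1  -4.27 49.52] twist -17.6
[311.4 385.8] [ 32.2 -86.7 112.6  41.7  20.5]
[155.7 198.8] [548.1 358.8  86.2  40.4  16.8]
[282.7 182.4] [596.1  -7.7 155.5  14.6  90. ]
[ 75.9 173.7] [622.8 596.7 130.6  13.8  34.7]
[308.9 157. ] [660.2 -77.8 303.9  43.9  89. ]
[209.2 168.5] [638.  206.2  86.   40.2  11.4]
[410.7 145.3] [ 704.7 -376.3   44.9   43.3   -1.5]
[ 0.44284972 -0.11911449  0.05      ] [ 0.48819909 -0.19911514  0.03      ]
```

View pics/w5.png

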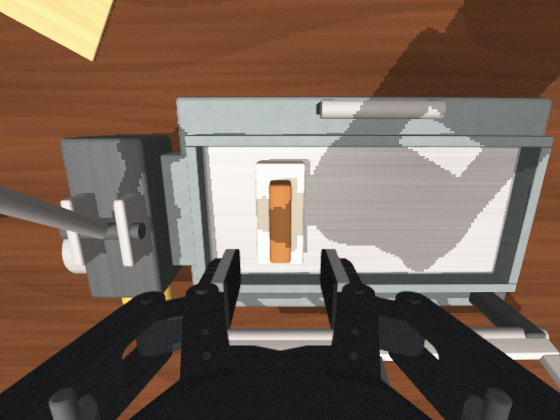

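View pics/t5.png

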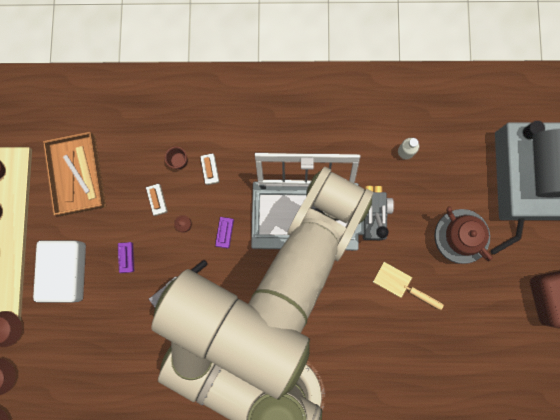

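```bash
python3 -m inch '[[0,0,2,0,0],[0,0,5,0,0],[0,0,9,-1,0],[0,0,13,-3,0],[0,0,17,-5,0],[0,-0.5,21,-7,0],[0,-1,25,-9,0],[0,-1.5,29,-11,0],[0,-2,33,-13,0],[0,-2.5,36,-14,0]]';  python3 - <<'E'
from h import *
go(.549,.359,.2,106.7)
E
```

```text
t: 7.47
tool_pos: [0.5281, 0.2271, 0.2013]
tool_rot: [[-0.0, -0.973, -0.23], [0.0, -0.23, 0.973], [-1.0, -0.0, 0.0]]
contact_force: [-0.4, 0.5, 0.8]
width: 0.0427
t 7.5 pos [0.5281 0.2271 0.2013] yaw 103.3 width 0.0427 F [-0.4  0.5  0.8] -> shift cm [ 0.13 -5.08 12.35] twist -3.4
```

```bash
python3 -m inch '[[0,-1,3,-1,0],[0,-2.5,6.5,-2,0],[0,-4,10,-3.4,0],[0.1,-5.1,12.3,-3.4,0],[0.1,-5.1,12.3,-3.4,0],[0.1,-5.1,12.3,-3.4,0],[0.1,-5.1,12.3,-3.4,0],[0.1,-5.1,12.3,-3.4,0],[0.1,-5.1,12.3,-3.4,0],[0.1,-5.1,12.3,-3.4,0]]';  python3 - <<'E'
from h import *
w=snap('wrist');save(w,'w6')
for c in moulds(w,(1000,60000)): print(c.mean(0).round(1),np.round(pose(w,c,.015),1))
go(.549,.359,.1,106.7)
E
```

```text
t: 8.3
tool_pos: [0.5503, 0.3546, 0.2006]
tool_rot: [[0.0, -0.959, -0.283], [0.0, -0.283, 0.959], [-1.0, -0.0, -0.0]]
contact_force: [-0.3, -0.5, -0.2]
width: 0.043
[472.6 300.7] [599.1 570.8 107.9  37.1  34.3]
[112.9 239.6] [638.  208.4  92.   48.5  11.4]
[285.7 202.5] [549.2 359.8  87.1  39.1  16.7]
t 8.3 pos [0.5503 0.3548 0.2006] yaw 106.5 width 0.0427 F [-0.3 -0.3 -0.1] -> shift cm [1.006e+01 1.000e-02 4.400e-01] twist -0.2
```

View pics/w6.png

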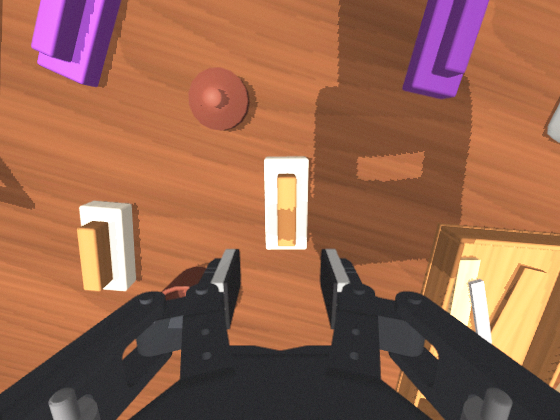

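```bash
python3 -m inch '[[2,0,0.5,-0.2,0],[5,0,0.5,-0.2,0],[7.5,0,0.5,-0.2,0],[9,0,0.5,-0.2,0],[10,0,0.5,-0.2,0],[10,0,0.5,-0.2,0],[10,0,0.5,-0.2,0.4],[10,0,0.5,-0.2,1],[10,0,0.5,-0.2,1],[10,0,0.5,-0.2,1]]' 60;  python3 -m inch '[[0,0,0,0,1],[-2,0,0,0,1],[-5,0,0,0,1],[-8,0,0,0,1],[-10,0,0,0,1],[-10,0,0,0,1],[-10,0,0,0,1],[-10,0,0,0,1],[-10,0,0,0,1],[-10,0,0,0,1]]'; python3 - <<'E'
from h import *
w=snap('wrist');save(w,'w7')
go(*pw(0,0),.2,89)
E
```

```text
t: 9.18
tool_pos: [0.5494, 0.3604, 0.1021]
tool_rot: [[0.003, -0.958, -0.288], [0.001, -0.288, 0.958], [-1.0, -0.003, 0.0]]
contact_force: [-0.4, -1.3, 5.5]
width: 0.0142
t: 10.02
tool_pos: [0.5484, 0.36, 0.1989]
tool_rot: [[-0.002, -0.958, -0.288], [-0.001, -0.288, 0.958], [-1.0, 0.003, -0.0]]
contact_force: [-0.1, 0.3, -1.7]
width: 0.0146
t 10.1 pos [0.5485 0.3601 0.1992] yaw 106.7 width 0.0145 F [-0.3 -0.2 -1. ] -> shift cm [ -0.04  17.13 -39.65] twist 17.7
```

View pics/w7.png

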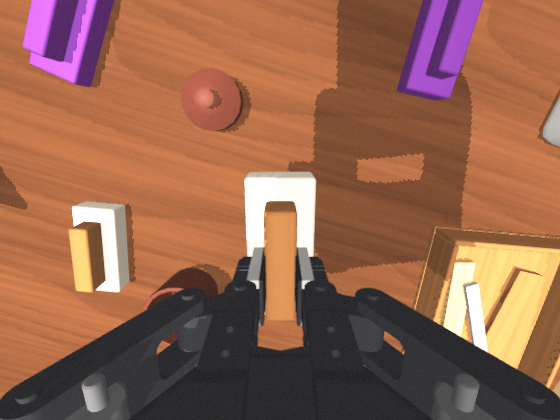

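```bash
python3 -m inch '[[0,1,-2,1,1],[0,2,-5,2,1],[0,4,-9,4,1],[0,6,-13,6,1],[0,8,-17,8,1],[0,9.5,-21,10,1],[0,11,-25,12,1],[0,12.5,-29,14,1],[0,14,-32,15,1],[0,15,-35,16,1]]'; python3 -c "
from h import *
go(*pw(0,0),.195,89)"
```

```text
t: 10.9
tool_pos: [0.5048, -0.0204, 0.2001]
tool_rot: [[-0.001, -1.0, -0.011], [-0.0, -0.011, 1.0], [-1.0, 0.001, -0.0]]
contact_force: [-0.0, -0.2, -0.9]
width: 0.0142
t 10.9 pos [ 0.5048 -0.0204  0.2001] yaw 90.6 width 0.0142 F [-0.  -0.2 -0.9] -> shift cm [ 0.51  0.68 -4.85] twist 1.6
```

```bash
python3 -m inch '[[0,0.3,-2,1,1],[0.2,0.6,-4,1.6,1],[0.5,0.7,-4.9,1.6,1],[0.5,0.7,-4.9,1.6,1],[0.5,0.7,-4.9,1.6,1],[0.5,0.7,-4.9,1.6,1],[2.5,0.7,-4.9,1.6,1],[4.5,0.7,-4.9,1.6,1],[6,0.7,-4.9,1.6,1],[6.6,0.7,-4.9,1.6,1]]'; python3 -c "
from h import *
go(*pw(0,0),.132,89)
w=snap('wrist');save(w,'w8')"
```

```text
t: 11.73
tool_pos: [0.4988, -0.0658, 0.1326]
tool_rot: [[-0.003, -1.0, 0.014], [0.001, 0.014, 1.0], [-1.0, 0.003, 0.001]]
contact_force: [-1.2, 0.5, -1.7]
width: 0.0141
t 11.7 pos [ 0.4988 -0.0658  0.1326] yaw 89.2 width 0.0141 F [-1.2  0.5 -1.7] -> shift cm [ 0.06  0.03 -0.32] twist 0.2
```

View pics/w8.png

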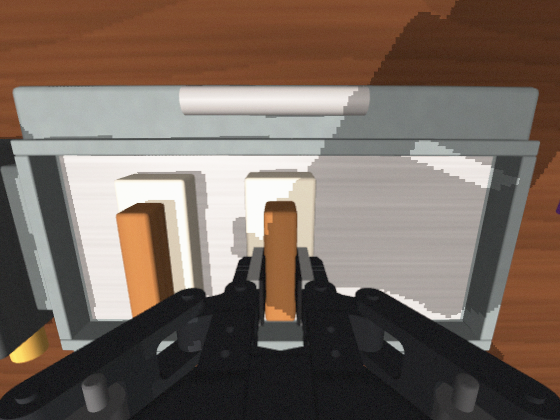

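```bash
python3 -m inch '[[0.05,0,0,0,1],[0.05,0,0,0,1],[0.05,0,0,0,0.3],[0.05,0,0,0,0.3],[0.05,0,0,0,0.3],[-2,0,0,0,0.3],[-5,0,0,0,0.3],[-7,0,0,0,0.3],[-7,0,0,0,0],[-7,0,0,0,0]]'; python3 -c "
from h import *
go(.639,.206,.2,101.4)
w=snap('wrist');save(w,'w9')
s=snap('top');save(s,'t9')
for c in moulds(s): print(c.mean(0).round(1),np.round(pose(s,c,.015),1))
"
```

```text
t: 12.62
tool_pos: [0.4996, -0.0674, 0.2054]
tool_rot: [[0.002, -1.0, 0.015], [-0.001, 0.015, 1.0], [-1.0, -0.002, -0.001]]
contact_force: [0.4, 0.5, -0.4]
width: 0.043
t 12.6 pos [ 0.4996 -0.0674  0.2054] yaw 89.1 width 0.0430 F [ 0.4  0.5 -0.4] -> shift cm [  0.54 -13.51  27.55] twist -12.3
[310.8 411.2] [-34.5 -85.   44.7  35.4   0.4]
[177.5 392. ] [ 20.4 281.6 121.6  85.8  70.9]
[306.6 379.2] [ 49.3 -74.7 141.6  48.2  36.1]
[174.  285.6] [299.4 298.1  43.5  42.3 -44.6]
[ 75.9 173.7] [622.8 596.7 130.6  13.8  34.7]
[308.2 156.9] [660.2 -77.8 303.9  43.9  89. ]
[209.2 168.5] [637.9 206.1  85.9  40.   11.8]
[410.7 145.3] [ 704.7 -376.3   44.9   43.3   -1.5]
```

View pics/w9.png

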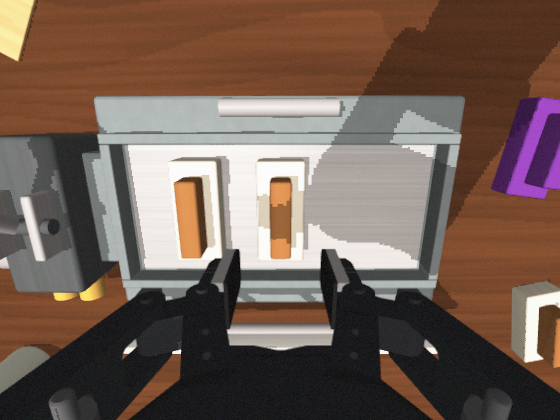

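```bash
python3 -m inch '[[0,0,2,0,0],[0,0,5,0,0],[0,0,9,0,0],[0,0,13,-2,0],[0,0,17,-4,0],[0,-1,21,-6,0],[0,-3,25,-9,0],[0.3,-6,27,-11,0],[0.5,-9,27.5,-12.3,0],[0.5,-12,27.5,-12.3,0]]';python3 -m inch '[[0,0,0,0,0],[0,-0.2,0,0,0],[0,-1.5,0,0,0],[0,-1.5,0,0,0],[0,-1.5,0,0,0],[0,-1.5,0,0,0],[0,-1.5,0,0,0],[0,-1.5,0,0,0],[0,-1.5,0,0,0],[0,-1.5,0,0,0]]'; python3 -c "
from h import *
go(.639,.206,.102,101.4)
w=snap('wrist');save(w,'w10')
for c in moulds(w,(1000,60000)): print(c.mean(0).round(1),np.round(pose(w,c,.015),1))
"
```

```text
t: 13.55
tool_pos: [0.6239, 0.2081, 0.1973]
tool_rot: [[-0.003, -0.979, -0.202], [-0.0, -0.202, 0.979], [-1.0, 0.003, 0.0]]
contact_force: [-0.2, -0.0, -0.0]
width: 0.0427
t: 14.38
tool_pos: [0.6381, 0.2088, 0.1995]
tool_rot: [[0.0, -0.98, -0.198], [-0.0, -0.198, 0.98], [-1.0, -0.0, -0.0]]
contact_force: [0.1, 0.2, -0.0]
width: 0.0427
t 14.4 pos [0.6381 0.2088 0.1995] yaw 101.4 width 0.0427 F [ 0.1  0.2 -0. ] -> shift cm [ 9.75 -0.03 -0.29] twist 0.0
[278.7 203.2] [638.4 207.9  86.7  39.1  11.4]
[77.8 64.5] [551.9  17.8 118.   99.3 -87.6]
```

View pics/w10.png

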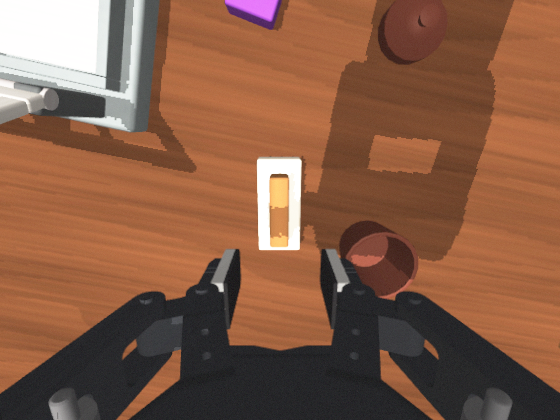

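```bash
python3 -m inch '[[2,0,-0.1,0,0],[5,0,-0.1,0,0],[7.5,0,-0.1,0,0],[9,0,-0.1,0,0.1],[9.8,0,-0.1,0,0.1],[9.8,0,-0.1,0,0.1],[9.8,0,-0.1,0,0.4],[9.8,0,-0.1,0,1],[9.8,0,-0.1,0,1],[9.8,0,-0.1,0,1]]' 60;  python3 -m inch '[[0,0,0,0,1],[-2,0,0,0,1],[-5,0,0,0,1],[-8,0,0,0,1],[-10,0,0,0,1],[-10,0,0,0,1],[-10,0,0,0,1],[-10,0,0,0,1],[-10,0,0,0,1],[-10,0,0,0,1]]'; python3 - <<'E'
from h import *
w=snap('wrist');save(w,'w11')
go(*pw(0,.07),.2,89)
E
```

```text
t: 15.27
tool_pos: [0.6392, 0.208, 0.1032]
tool_rot: [[0.003, -0.98, -0.198], [0.0, -0.198, 0.98], [-1.0, -0.003, -0.0]]
contact_force: [-0.3, -0.4, 6.8]
width: 0.0141
t: 16.1
tool_pos: [0.6381, 0.2078, 0.1997]
tool_rot: [[-0.003, -0.98, -0.198], [-0.0, -0.198, 0.98], [-1.0, 0.003, 0.0]]
contact_force: [-0.2, -0.0, -2.2]
width: 0.0143
t 16.1 pos [0.6382 0.2078 0.2001] yaw 101.4 width 0.0140 F [-0.  -0.4 -3.1] -> shift cm [  0.04  17.67 -17.53] twist 12.4
```

View pics/w11.png

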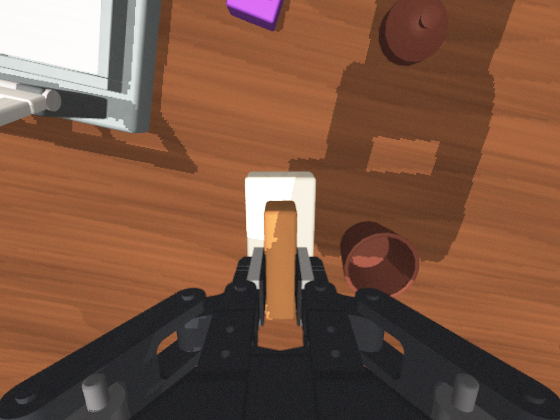

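Held. Move back in x first, clear of the flap, then sideways.

```bash
python3 -m inch '[[0,2,0,1,1],[0,5,0,3,1],[0,9,0,5,1],[0,13,0,7,1],[0,16,-2,9,1],[0,17.2,-5,11,1],[0,17.6,-9,12.4,1],[0,17.7,-13,12.4,1],[0,17.7,-16,12.4,1],[0,17.7,-17.5,12.4,1]]';python3 -c "
from h import *
go(*pw(0,.07),.195,89)"
```

```text
t: 16.98
tool_pos: [0.5, -0.0019, 0.2013]
tool_rot: [[0.0, -1.0, 0.02], [-0.001, 0.02, 1.0], [-1.0, -0.0, -0.001]]
contact_force: [1.0, -0.3, -2.0]
width: 0.0145
t 17.0 pos [ 0.5    -0.0019  0.2013] yaw 88.9 width 0.0145 F [ 1.  -0.3 -2. ] -> shift cm [0.63 0.03 0.29] twist -0.1
```

```bash
python3 -m inch '[[0,0,0.2,0,1],[0,0,0.2,0,1],[0,0,0.2,0,1],[2,0,0.2,0,1],[4,0,0.2,0,1],[5.5,0,0.2,0,1],[6.5,0,0.2,0,1],[6.75,0,0.2,0,1],[6.75,0,0.2,0,1],[6.75,0,0.2,0,1]]';python3 -c "
from h import *
go(*pw(0,.07),.195,89)
w=snap('wrist');save(w,'w12')"
```

```text
t: 17.82
tool_pos: [0.4999, 0.0038, 0.1343]
tool_rot: [[0.001, -1.0, 0.016], [-0.0, 0.016, 1.0], [-1.0, -0.001, -0.0]]
contact_force: [-0.5, 0.5, -2.5]
width: 0.0139
t 17.8 pos [0.4999 0.0038 0.1343] yaw 89.1 width 0.0139 F [-0.5  0.5 -2.5] -> shift cm [-6.07  0.01 -0.28] twist 0.1
```

View pics/w12.png

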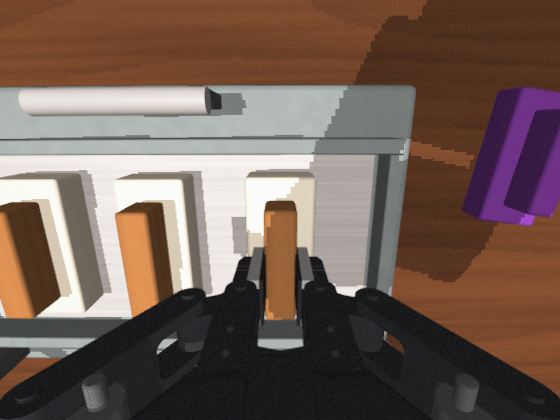

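```bash
python3 -m inch '[[0.05,0,0,0,1],[0.05,0,0,0,1],[0.05,0,0,0,0.3],[0.05,0,0,0,0.3],[0.05,0,0,0,0.3],[-2,0,0,0,0.3],[-5,0,0,0,0.3],[-8,0,0,0,0.3],[-10,0,0,0,1],[-12,0,0,0,1]]'; python3 -m inch '[[-2,0,0,0,1],[-5,2,-2,0,1],[-8,4,-4,0,1],[-8,6,-7,0,1],[-8,6,-7,0,1],[-8,6,-7,0,1],[-8,6,-7,0,1],[-8,6,-7,0,1],[-8,6,-7,0,1],[-8,6,-7,0,1]]'; python3 -c "
from h import *
go(*pw(.165,0),.34,89)
w=snap('wrist');save(w,'w13')
s=snap('top');save(s,'t13');save(snap('scene'),'s13')
"
```

```text
t: 18.7
tool_pos: [0.4997, 0.0033, 0.2556]
tool_rot: [[0.001, -1.0, 0.017], [-0.0, 0.017, 1.0], [-1.0, -0.001, -0.0]]
contact_force: [0.2, 0.0, -0.7]
width: 0.0068
t: 19.53
tool_pos: [0.4388, -0.0651, 0.3335]
tool_rot: [[-0.001, -1.0, 0.016], [0.0, 0.016, 1.0], [-1.0, 0.001, 0.0]]
contact_force: [0.4, 0.5, -0.3]
width: -0.0004
t 19.5 pos [ 0.4388 -0.0651  0.3335] yaw 89.1 width -0.0004 F [ 0.4  0.5 -0.3] -> shift cm [ -0.66 -22.48  -0.32] twist 0.1
```

View pics/w13.png

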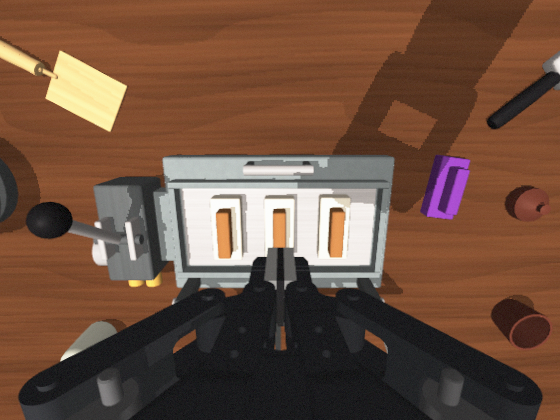

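View pics/s13.png

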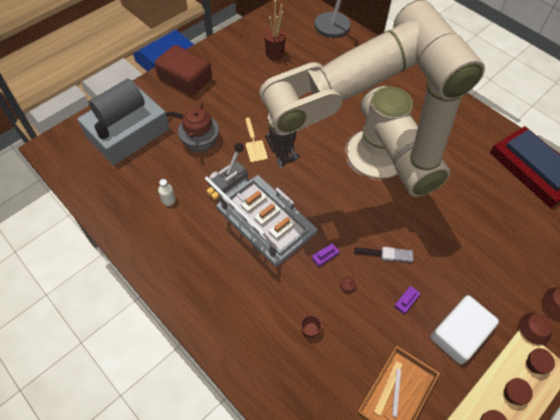

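View pics/t13.png

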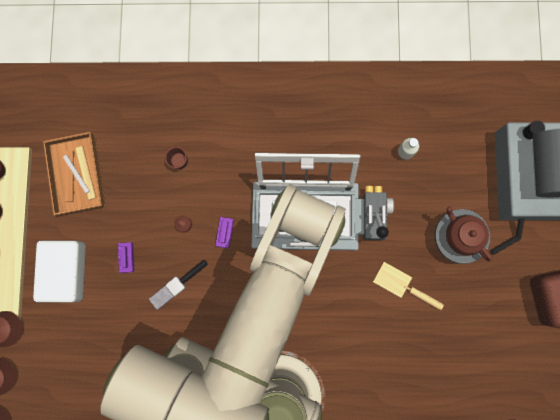

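```bash
python3 -m inch '[[-1.2,-2,0,0,1],[-1.2,-5,0,0,1],[-1.2,-9,0,0,1],[-1.2,-13,0,0,1],[-1.2,-17,0,0,1],[-1.2,-20,0,0,1],[-1.2,-22.5,0,0,1],[-1.2,-22.5,0,0,1],[-1.2,-22.5,0,0,1],[-1.2,-22.5,0,0,1]]'; python3 -c "
from h import *
go(*pw(.165,0),.29,89)
w=snap('wrist');save(w,'w14')
save(snap('scene'),'s14',(150,80,350,270),3)
"
```

```text
t: 20.52
tool_pos: [0.6631, -0.0694, 0.3458]
tool_rot: [[-0.001, -1.0, 0.017], [0.0, 0.017, 1.0], [-1.0, 0.001, 0.0]]
contact_force: [0.1, -0.3, 0.1]
width: -0.0001
t 20.5 pos [ 0.6631 -0.0694  0.3458] yaw 89.0 width -0.0001 F [ 0.1 -0.3  0.1] -> shift cm [ 5.58 -0.04 -0.25] twist 0.0
```

View pics/w14.png

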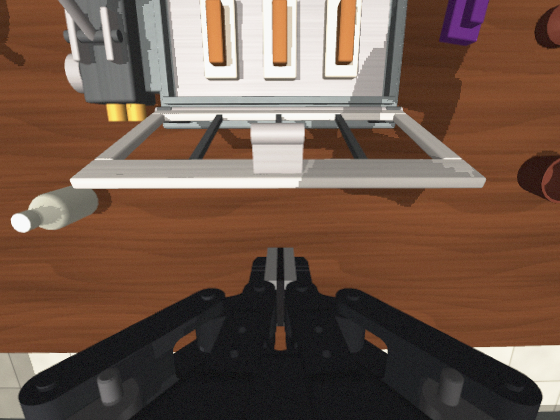

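View pics/s14.png

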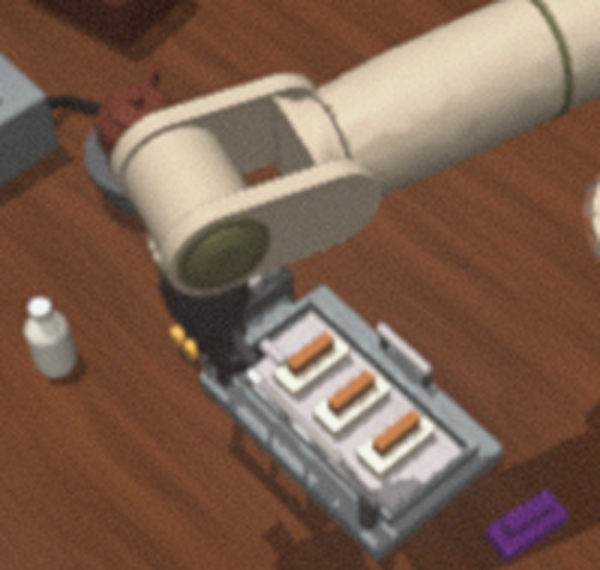

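```bash
python3 -m inch '[[1.5,0,0,0,1],[3.5,0,0,0,1],[5,0,0,0,1],[5.6,0,0,0,1],[5.6,0.6,0,0,1],[5.6,1.4,0,0,1],[5.6,2.2,0,0,1],[5.6,3,0,0,1],[5.6,4,0,0,1],[5.6,5,0,0,1]]'; python3 -c "
from h import *
go(*pw(.02,0),.29,89)
w=snap('wrist');save(w,'w15')
"
```

```text
t: 21.45
tool_pos: [0.6132, -0.0688, 0.2918]
tool_rot: [[0.004, -1.0, 0.017], [-0.001, 0.017, 1.0], [-1.0, -0.004, -0.001]]
contact_force: [4.1, -0.0, 0.9]
width: 0.0002
t 21.4 pos [ 0.6132 -0.0688  0.2918] yaw 89.0 width 0.0002 F [ 4.1 -0.   0.9] -> shift cm [ 0.14  9.47 -0.22] twist 0.0
```

View pics/w15.png

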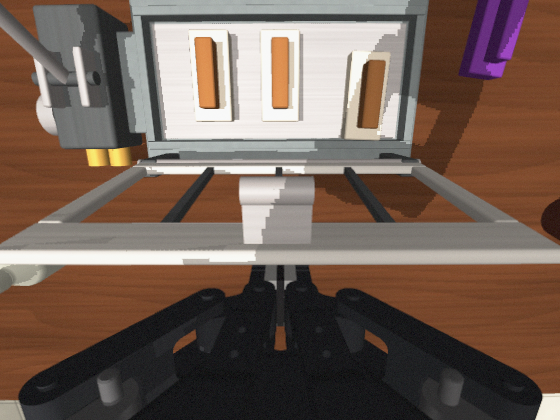

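```bash
python3 -c "
from h import *
w=snap('wrist');save(w,'w15c',(300,20,460,170),5)
save(snap('scene'),'s15c',(210,170,330,265),6)
"
```

```text
(no output)
```

View pics/w15c.png

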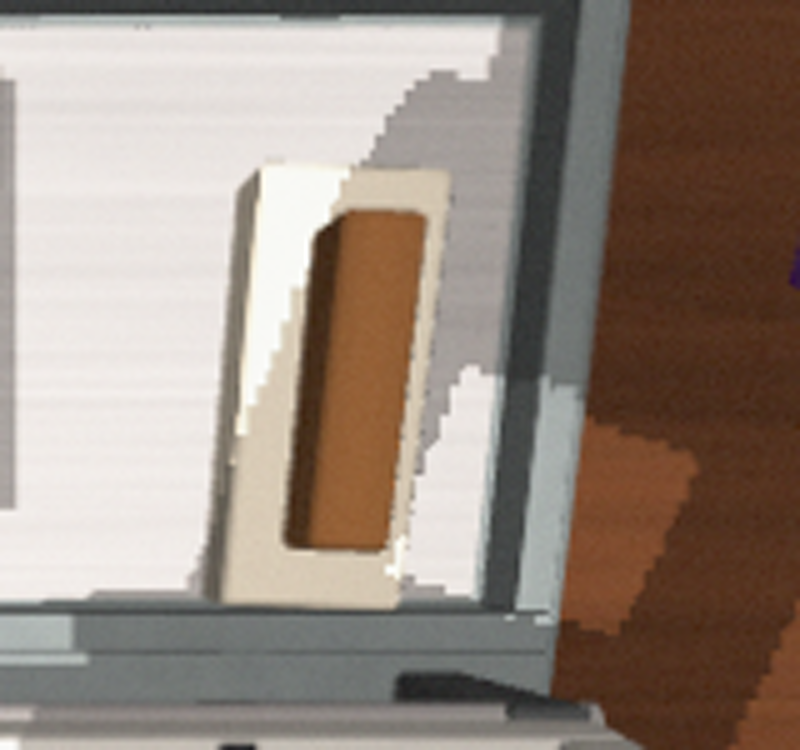

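View pics/s15c.png

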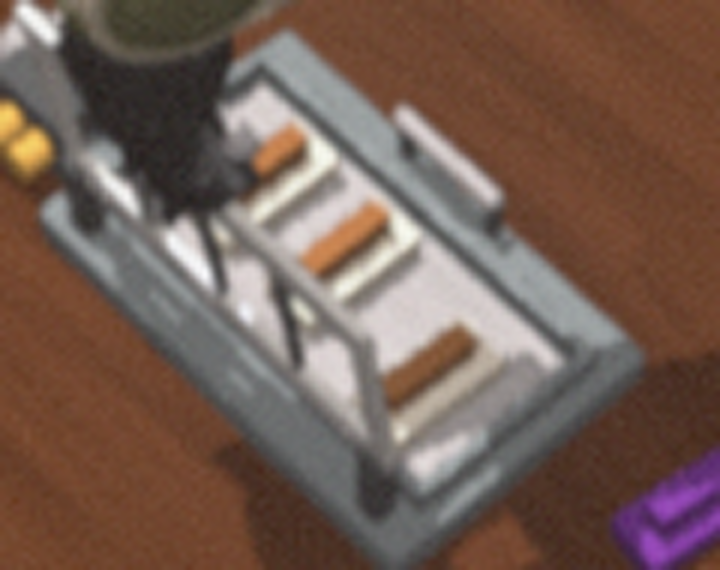

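```bash
python3 -c "
from h import *
w=snap('wrist')
P=[hit(w,300+u/5,20+v/5,.052) for u,v in [(262,165),(450,172),(398,608),(218,600)]]
R=np.array([[np.cos(np.radians(PY)),-np.sin(np.radians(PY))],[np.sin(np.radians(PY)),np.cos(np.radians(PY))]])
print(np.round([(R.T@(p[:2]-P0))*1000 for p in P],1))
print([round(1000*np.linalg.norm(P[i]-P[(i+1)%4]),1) for i in range(4)])
B=[hit(w,300+u/5,20+v/5,.074) for u,v in [(345,212),(427,212),(387,548),(307,546)]]
print(np.round([(R.T@(p[:2]-P0))*1000 for p in B],1))
print([round(1000*np.linalg.norm(B[i]-B[(i+1)%4]),1) for i in range(4)])
s=snap('top');save(s,'t15',(240,150,380,260),5)
"
```

```text
[[-22.   72.5]
 [-21.  109. ]
 [ 61.4 106.5]
 [ 59.8  68.8]]
[np.float64(36.5), np.float64(82.4), np.float64(37.7), np.float64(81.9)]
[[-9.7 83.1]
 [-9.7 98. ]
 [49.  96. ]
 [48.6 80.6]]
[np.float64(14.9), np.float64(58.7), np.float64(15.4), np.float64(58.3)]
```

View pics/t15.png

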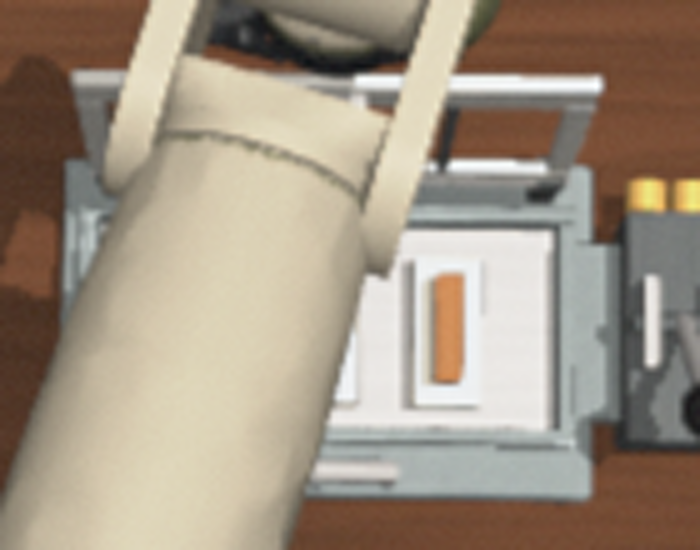

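```bash
python3 -m inch '[[0,-1,0,0,1],[-1,-2.5,0,0,1],[-3,-3,0,0,1],[-6,-3,0,0,1],[-6.5,-2,0,0,1],[-6.5,1,0,0,1],[-6.5,5,2,0,1],[-6.5,9,5,0,1],[-6.5,13,9,0,1],[-6.5,16,11,0,1]]'; python3 -m inch '[[0,1,1,0,1],[0,3,3,0,1],[0,5,5,0,1],[0,5,5,0,1],[0,5,5,0,1],[0,5,5,0,1],[0,5,5,0,1],[0,5,5,0,1],[0,5,5,0,1],[0,5,5,0,1]]'; python3 -c "
from h import *
go(*pw(.02,0.09),.20,89)
w=snap('wrist');save(w,'w16')
s=snap('top');save(s,'t16',(240,150,380,260),5)
"
```

```text
t: 22.53
tool_pos: [0.4699, 0.0323, 0.3548]
tool_rot: [[0.0, -1.0, 0.018], [0.0, 0.018, 1.0], [-1.0, -0.0, 0.0]]
contact_force: [0.3, 0.3, 0.9]
width: -0.0003
t: 23.37
tool_pos: [0.4223, 0.0818, 0.3547]
tool_rot: [[-0.0, -1.0, 0.018], [-0.0, 0.018, 1.0], [-1.0, 0.0, -0.0]]
contact_force: [0.1, -0.4, -0.1]
width: -0.0
t 23.4 pos [0.4223 0.0818 0.3547] yaw 89.0 width -0.0000 F [ 0.1 -0.4 -0.1] -> shift cm [15.47 -9.89 -5.95] twist -0.0
```

View pics/w16.png

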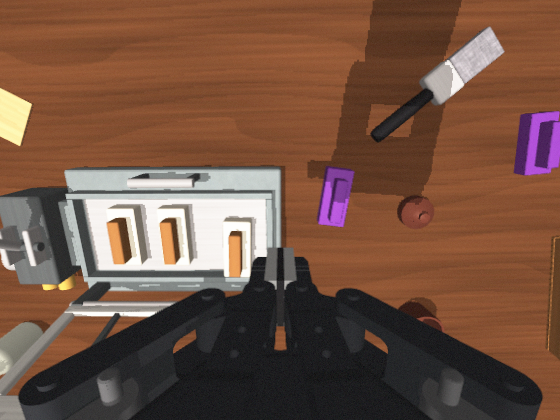

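View pics/t16.png

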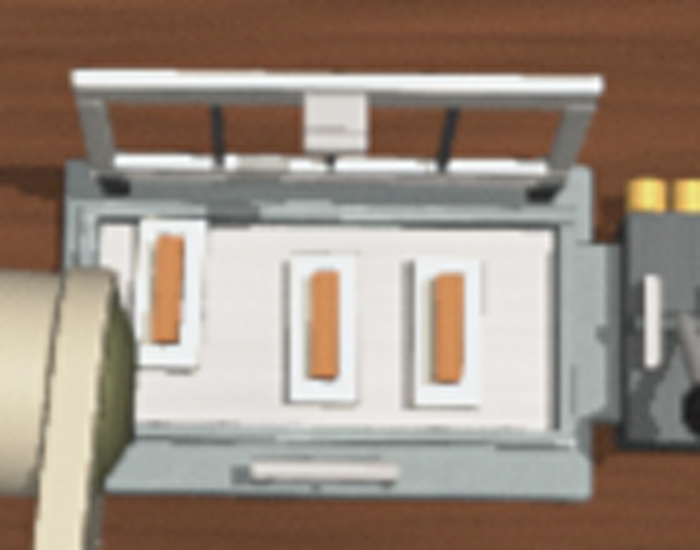

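```bash
python3 -c "
from h import *
s=snap('top')
B=np.array([hit(s,240+u/5,150+v/5,.074)[:2] for u,v in [(156,235),(185,235),(179,343),(152,341)]])
print(B.mean(0),np.degrees(np.arctan2(*((B[0]+B[1]-B[2]-B[3])[::-1]))))
w=snap('wrist')
hsv=cv2.cvtColor(np.ascontiguousarray(w['pixels']),cv2.COLOR_RGB2HSV)
save(w,'w16c',(210,200,270,290),7)
x,y=B.mean(0)
go(x,y,.20,89)
"
```

```text
[0.51547833 0.01647955] -2.335557609923119
t 23.6 pos [0.4221 0.0821 0.3549] yaw 89.0 width -0.0001 F [-0.4  1.1 -0.3] -> shift cm [15.48 -9.45 -6.4 ] twist 0.0
```

View pics/w16c.png

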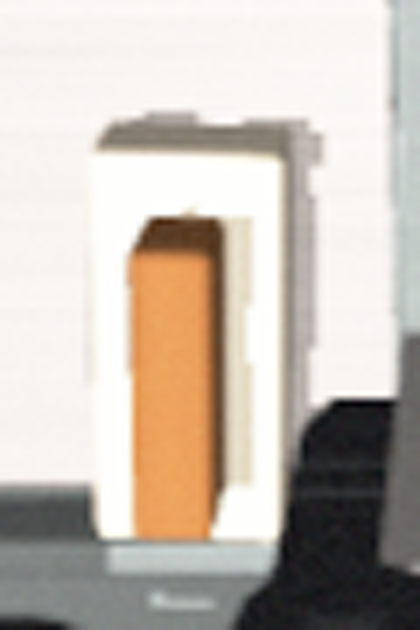

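```bash
python3 -c "
from h import *
go(*pw(.15,0),.355,89)"; python3 -m inch '[[0,-2,-1,0,1],[0,-5,-3,0,1],[0,-8,-5,0,1],[0,-11,-7,0,1],[0,-14,-9,0,1],[0,-17,-11,0,1],[0,-20,-13,0,1],[0,-22.8,-15,0,1],[0,-22.8,-15,0,1],[0,-22.8,-15,0,1]]'; python3 -c "
from h import *
go(*pw(.15,0),.29,89)"
```

```text
t 23.6 pos [0.4221 0.0821 0.3549] yaw 89.0 width -0.0001 F [-0.4  1.1 -0.3] -> shift cm [-2.000e-02 -2.290e+01 -1.498e+01] twist 0.0
t: 24.4
tool_pos: [0.6482, -0.0728, 0.353]
tool_rot: [[-0.002, -1.0, 0.018], [0.001, 0.018, 1.0], [-1.0, 0.002, 0.001]]
contact_force: [-0.7, 0.0, 1.0]
width: -0.0004
t 24.4 pos [ 0.6482 -0.0728  0.353 ] yaw 88.9 width -0.0004 F [-0.7  0.   1. ] -> shift cm [ 6.3  -0.04  0.11] twist -0.1
```

```bash
python3 -m inch '[[2,0,0.1,0,1],[4.5,0,0.1,0,1],[6.3,0,0.1,0,1],[6.3,0.8,0.1,0,1],[6.3,1.8,0.1,0,1],[6.3,2.8,0.1,0,1],[6.3,3.6,0.1,0,1],[6.3,4.4,0.1,0,1],[6.3,5.2,0.1,0,1],[6.3,6,0.1,0,1]]'; python3 -m inch '[[0,0.8,0,0,1],[0,1.6,0,0,1],[0,2.4,0,0,1],[0,3.2,0,0,1],[0,4,0,0,1],[0,4.8,0,0,1],[0,5.4,0,0,1],[0,6,0,0,1],[0,6.4,0,0,1],[0,6.4,0,0,1]]'; python3 -c "
from h import *
go(*pw(.0,0),.29,89)
w=snap('wrist');save(w,'w17')"
```

```text
t: 25.23
tool_pos: [0.5867, -0.0688, 0.2931]
tool_rot: [[0.003, -1.0, 0.016], [-0.0, 0.016, 1.0], [-1.0, -0.003, -0.0]]
contact_force: [2.2, 0.1, 0.7]
width: 0.0003
t: 26.07
tool_pos: [0.5228, -0.0684, 0.2921]
tool_rot: [[-0.0, -1.0, 0.017], [-0.0, 0.017, 1.0], [-1.0, 0.0, -0.0]]
contact_force: [-0.3, -0.1, 0.3]
width: 0.0003
t 26.1 pos [ 0.5228 -0.0684  0.2921] yaw 89.0 width 0.0003 F [-0.3 -0.1  0.3] -> shift cm [ 0.21  2.43 -0.1 ] twist 0.0
```

View pics/w17.png

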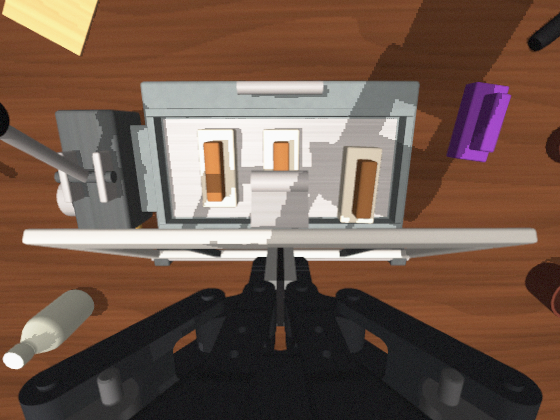

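```bash
python3 -m inch '[[0.2,0.6,0,0,1],[0.5,1.2,0,0,1],[1,1.8,0,0,1],[1.5,2.4,0,0,1],[2,3,0,0,1],[2.5,3.6,0,0,1],[3,4.2,0,0,1],[3,4.2,0,0,1],[3,4.2,0,0,1],[3,4.2,0,0,1]]'; python3 -c "
from h import *
go(*pw(.0,0),.29,89)
w=snap('wrist');save(w,'w18');save(snap('scene'),'s18',(150,80,350,270),3)"
```

```text
t: 26.95
tool_pos: [0.4816, -0.0679, 0.2621]
tool_rot: [[0.0, -1.0, 0.017], [-0.0, 0.017, 1.0], [-1.0, -0.0, -0.0]]
contact_force: [0.3, 0.0, -0.3]
width: 0.0
t 26.9 pos [ 0.4816 -0.0679  0.2621] yaw 89.0 width 0.0000 F [ 0.3  0.  -0.3] -> shift cm [-2.79 -1.69 -0.08] twist 0.0
```

View pics/w18.png

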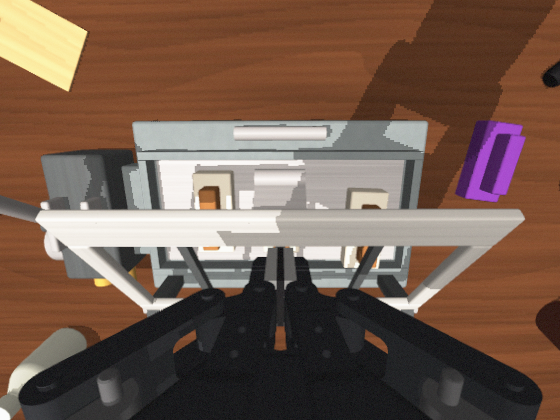

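View pics/s18.png

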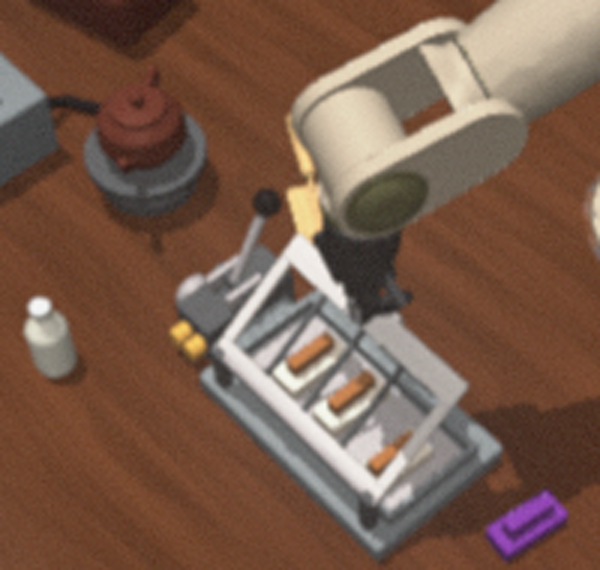

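```bash
python3 -m inch '[[0.5,0.6,0,0,1],[1,1.2,0,0,1],[1.5,1.8,0,0,1],[2,2.4,0,0,1],[2.5,3,0,0,1],[2.5,3,0,0,1],[2.5,3,0,0,1],[2.5,3,0,0,1],[2.5,3,0,0,1],[2.5,3,0,0,1]]'; python3 -c "
from h import *
go(*pw(.0,0),.29,89)
w=snap('wrist');save(w,'w19')"
```

```text
t: 27.88
tool_pos: [0.4517, -0.0674, 0.2371]
tool_rot: [[0.0, -1.0, 0.017], [-0.0, 0.017, 1.0], [-1.0, -0.0, -0.0]]
contact_force: [-0.4, 0.6, -0.5]
width: -0.0
t 27.9 pos [ 0.4517 -0.0674  0.2371] yaw 89.0 width -0.0000 F [-0.4  0.6 -0.5] -> shift cm [-5.29 -4.68 -0.08] twist 0.0
```

View pics/w19.png

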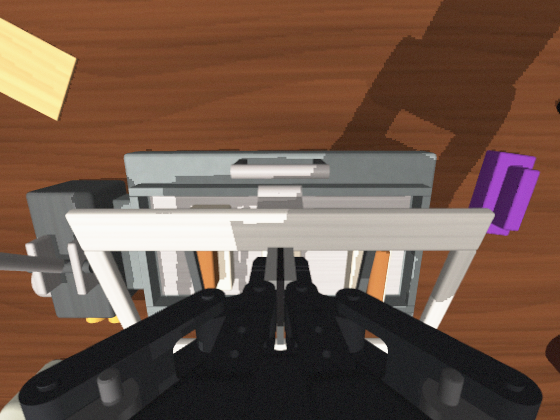

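```bash
python3 -m inch '[[-1,0,0,0,1],[-2.5,0.5,0,0,1],[-2.5,1.8,0,0,1],[-2.5,1.8,0,0,1],[-2.5,1.8,0,0,1],[-2.5,1.8,0,0,1],[-2.5,1.8,0,0,1],[-2.5,1.8,0,0,1],[-2.5,1.8,0,0,1],[-2.5,1.8,0,0,1]]' >/dev/null; for i in 1 2 3 4; do python3 -m inch '[[0,0,0,0,1],[0,0,0,0,1],[0,0,0,0,1],[0,0,0,0,1],[0,0,0,0,1],[0,0,0,0,1],[0,0,0,0,1],[0,0,0,0,1],[0,0,0,0,1],[0,0,0,0,1]]' >/dev/null; done;  python3 -c "
from h import *
go(*pw(-.065,0),.19,89)
w=snap('wrist');save(w,'w20');save(snap('scene'),'s20',(150,80,350,270),3)"
```

```text
t 32.1 pos [ 0.4335 -0.0671  0.2619] yaw 89.0 width 0.0003 F [ 0.3  0.7 -0.3] -> shift cm [ 7.19 -0.   -0.08] twist 0.0
```

View pics/w20.png

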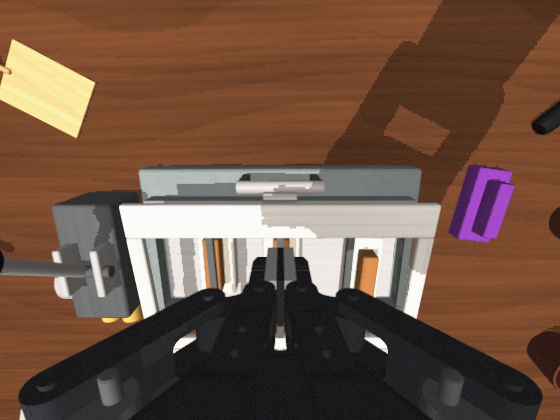

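View pics/s20.png

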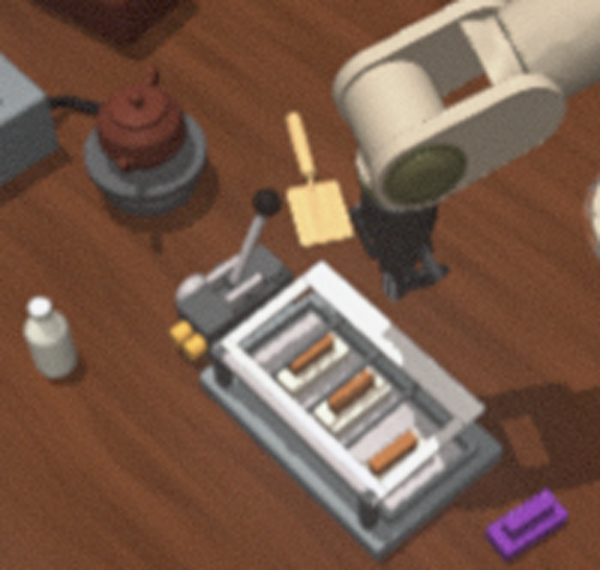

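```bash
python3 -m inch '[[2,0,0,0,1],[4,0,0,0,1],[5,0,0,0,1],[5.5,0,0,0,1],[6,0,0,0,1],[6.5,0,0,0,1],[6.8,0,0,0,1],[7,0,0,0,1],[7.2,0,0,0,1],[7.4,0,0,0,1]]'; python3 -c "
from h import *
o=arm.get_obs();print(o['contact_force'],o['tool_pos'])
w=snap('wrist');save(w,'w21')"
```

```text
t: 33.03
tool_pos: [0.4336, -0.0671, 0.188]
tool_rot: [[0.001, -1.0, 0.017], [-0.0, 0.017, 1.0], [-1.0, -0.001, -0.0]]
contact_force: [-0.1, 0.0, -0.2]
width: -0.0004
[-0.08702846  0.01874478 -0.17699667] [ 0.43363469 -0.06709691  0.18798602]
```

View pics/w21.png

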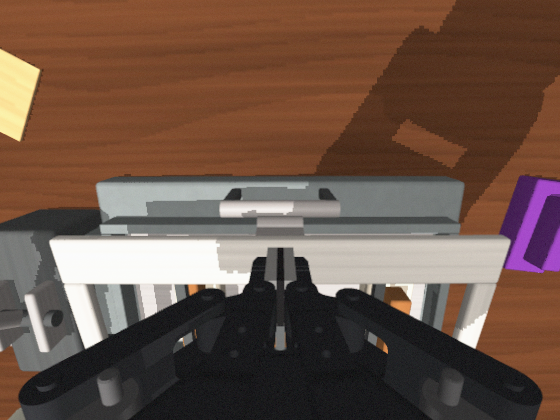

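```bash
python3 -m inch '[[0.2,0,0,0,1],[0.4,0,0,0,1],[0.5,0,0,0,1],[0.6,0,0,0,1],[0.7,0,0,0,1],[0.8,0,0,0,1],[0.9,0,0,0,1],[1.0,0,0,0,1],[1.0,0,0,0,1],[1.0,0,0,0,1]]'
```

```text
t: 33.92
tool_pos: [0.4335, -0.067, 0.1779]
tool_rot: [[-0.0, -1.0, 0.017], [-0.0, 0.017, 1.0], [-1.0, 0.0, -0.0]]
contact_force: [-1.4, 0.7, 2.0]
width: 0.0003
```

Contact begins near tip z 0.105.

```bash
python3 -m inch '[[0.1,0,0,0,1],[0.2,0,0,0,1],[0.3,0,0,0,1],[0.4,0,0,0,1],[0.5,0,0,0,1],[0.6,0,0,0,1],[0.6,0,0,0,1],[0.6,0,0,0,1],[0.6,0,0,0,1],[0.6,0,0,0,1]]'
```

```text
t: 34.75
tool_pos: [0.4335, -0.0671, 0.1719]
tool_rot: [[0.0, -1.0, 0.017], [-0.0, 0.017, 1.0], [-1.0, -0.0, -0.0]]
contact_force: [-0.1, 1.1, -0.4]
width: 0.0003
```

```bash
python3 -m inch '[[0.1,0,0,0,1],[0.2,0,0,0,1],[0.3,0,0,0,1],[0.4,0,0,0,1],[0.4,0,0,0,1],[0.5,0,0,0,1],[0.5,0,0,0,1],[0.6,0,0,0,1],[0.6,0,0,0,1],[0.6,0,0,0,1]]'; python3 -c "
from h import *
w=snap('wrist');save(w,'w22')"
```

```text
t: 35.58
tool_pos: [0.4335, -0.067, 0.1666]
tool_rot: [[0.0, -1.0, 0.017], [-0.0, 0.017, 1.0], [-1.0, -0.0, -0.0]]
contact_force: [-2.4, 0.5, 9.7]
width: 0.0002
```

View pics/w22.png

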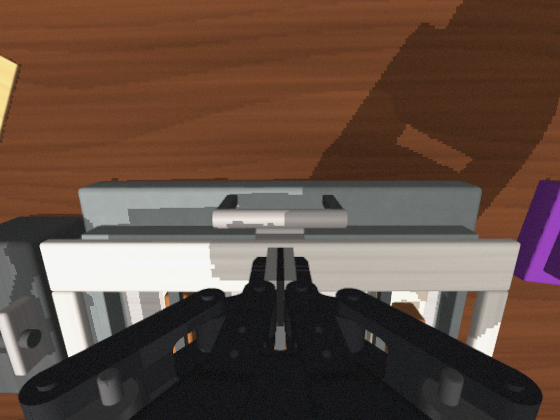

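```bash
python3 -m inch '[[0.05,0,0,0,1],[0.1,0,0,0,1],[0.1,0,0,0,1],[0.1,0,0,0,1],[0.1,0,0,0,1],[0.1,0,0,0,1],[0.1,0,0,0,1],[0.1,0,0,0,1],[0.1,0,0,0,1],[0.1,0,0,0,1]]';python3 -m inch '[[-2,0,0,0,1],[-5,0,0,0,1],[-8.5,0,0,0,1],[-10,2,0,0,1],[-12,6,0,0,1],[-12,8,0,0,1],[-12,8,0,0,1],[-12,8,0,0,1],[-12,8,0,0,1],[-12,8,0,0,1]]'; python3 -c "
from h import *
w=snap('wrist');save(w,'w23');s=snap('scene');save(s,'s23',(190,130,330,265),4.4)
t=snap('top');save(t,'t23',(235,140,415,260),4.4)
for th in (0,.1):
  for y in (-.13,.13):
    X=np.r_[pw(.078-.156*np.cos(th)-.004*np.sin(th),y),.09+.156*np.sin(th)+.004*np.cos(th)]; print(th,y,np.round(proj(w,X),1),np.round(proj(t,X),1))
go(*pw(-.09,-.195),.23,89)
"
```

```text
t: 36.47
tool_pos: [0.4335, -0.0671, 0.1664]
tool_rot: [[0.0, -1.0, 0.017], [-0.001, 0.017, 1.0], [-1.0, -0.0, -0.001]]
contact_force: [-8.0, 3.3, 22.1]
width: -0.0004
t: 37.3
tool_pos: [0.3541, -0.0658, 0.2846]
tool_rot: [[-0.0, -1.0, 0.017], [0.0, 0.017, 1.0], [-1.0, 0.0, 0.0]]
contact_force: [0.8, 0.1, -0.3]
width: 0.0001
0 -0.13 [148.6 267.8] [352.8 242.7]
0 0.13 [408.9 267.7] [256.1 240.8]
0.1 -0.13 [141.6 275.9] [353.5 242.2]
0.1 0.13 [415.8 275.8] [255.7 240.3]
t 37.5 pos [ 0.3539 -0.0657  0.2845] yaw 89.0 width 0.0002 F [-0.1 -0.4  0.5] -> shift cm [  5.44  -5.45 -19.59] twist 0.0
```

View pics/w23.png

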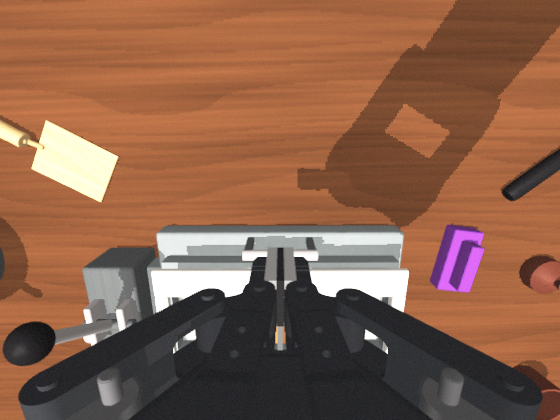

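View pics/s23.png

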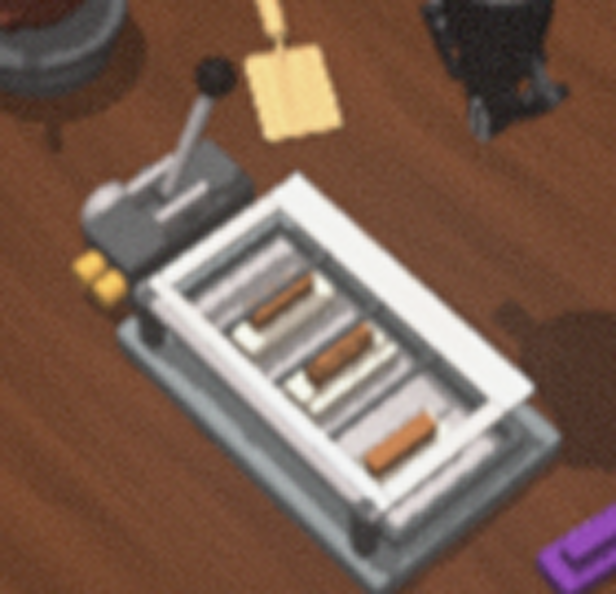

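View pics/t23.png

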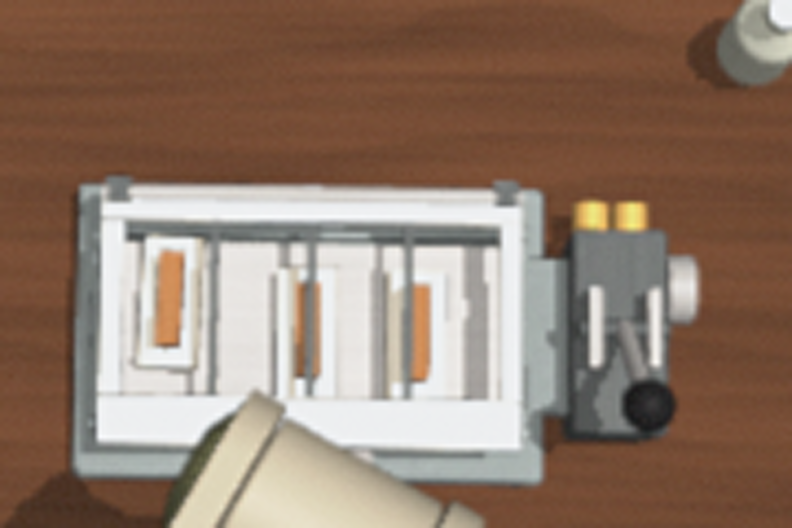

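```bash
python3 -m inch '[[0,0,-2,0,1],[0,0,-5,0,1],[0,-0.5,-9,0,1],[0,-1,-13,0,1],[0,-1.5,-17,0,1],[2,-2,-19.6,0,1],[4.5,-2,-19.6,0,1],[5.6,-2,-19.6,0,1],[5.6,-2,-19.6,0,1],[5.6,-2,-19.6,0,1]]'; python3 -c "
from h import *
w=snap('wrist');save(w,'w24')
go(*pw(-.08,-.195),.23,89)
"
```

```text
t: 38.28
tool_pos: [0.3704, -0.262, 0.2287]
tool_rot: [[-0.001, -1.0, 0.017], [0.001, 0.017, 1.0], [-1.0, 0.001, 0.001]]
contact_force: [0.3, -0.5, -0.2]
width: 0.0004
t 38.3 pos [ 0.3705 -0.2621  0.2295] yaw 89.0 width -0.0002 F [-0.3 -0.5  0.7] -> shift cm [-0.05 -4.46  0.03] twist 0.0
```

View pics/w24.png

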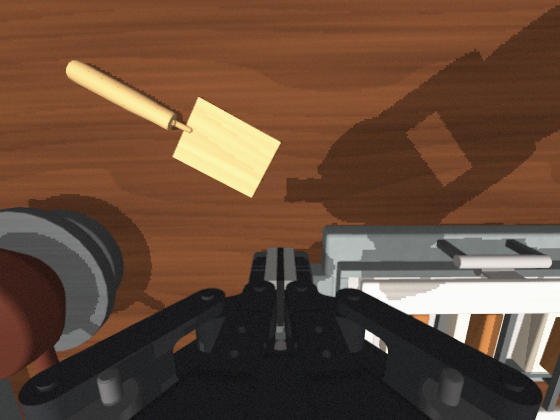

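```bash
python3 -m inch '[[0,-1,0,0,1],[0,-2.5,0,0,1],[0,-3.5,0,0,1],[0,-4,0,0,1],[0,-4.5,0,0,1],[0,-5,0,0,1],[0,-5.5,0,0,1],[0,-6,0,0,1],[0,-6.5,0,0,1],[0,-7,0,0,1]]'; python3 -m inch '[[0,-0.5,0,0,1],[0,-1,0,0,1],[0,-1.5,0,0,1],[0,-2,0,0,1],[0,-2.4,0,0,1],[0,-2.8,0,0,1],[0,-2.8,0,0,1],[0,-2.8,0,0,1],[0,-2.8,0,0,1],[0,-2.8,0,0,1]]'; python3 -c "
from h import *
save(snap('scene'),'s25',(170,120,300,230),5)
go(*pw(0,-.195),.23,89)
"
```

```text
t: 39.17
tool_pos: [0.4405, -0.2633, 0.229]
tool_rot: [[0.0, -1.0, 0.017], [-0.0, 0.017, 1.0], [-1.0, -0.0, -0.0]]
contact_force: [-0.4, -0.4, 1.0]
width: 0.0
t: 40.0
tool_pos: [0.4673, -0.2637, 0.2289]
tool_rot: [[-0.003, -1.0, 0.017], [0.001, 0.017, 1.0], [-1.0, 0.003, 0.001]]
contact_force: [-10.8, 0.4, 4.9]
width: -0.0001
t 40.0 pos [ 0.4673 -0.2637  0.2289] yaw 89.0 width 0.0000 F [-11.1  -0.1   5.2] -> shift cm [-0.11 -2.78  0.02] twist 0.0
```

View pics/s25.png

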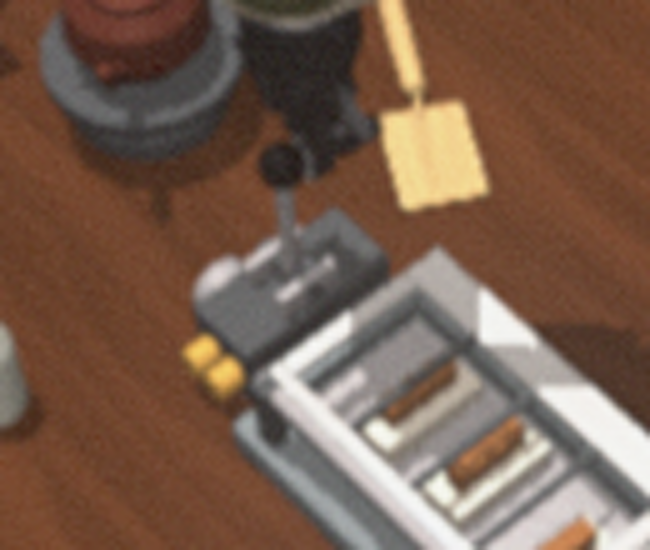

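Lever is near upright at the stiff detent (11 N). Keep pushing.

```bash
python3 -m inch '[[0,-0.5,0,0,1],[0,-1,0,0,1],[0,-1.5,0,0,1],[0,-2,0,0,1],[0,-2.5,0,0,1],[0,-3,0,0,1],[0,-3.4,0,0,1],[0,-3.7,0,0,1],[0,-4,0,0,1],[0,-4,0,0,1]]'; python3 -c "
from h import *
save(snap('scene'),'s26',(170,120,300,230),5)
go(*pw(0.024,-.195),.23,89)
"
```

```text
t: 40.88
tool_pos: [0.5086, -0.2643, 0.2288]
tool_rot: [[0.0, -1.0, 0.017], [-0.0, 0.017, 1.0], [-1.0, -0.0, -0.0]]
contact_force: [-0.4, -0.3, -0.1]
width: -0.0001
t 40.9 pos [ 0.5083 -0.2643  0.2288] yaw 89.0 width -0.0003 F [-0.2 -0.1 -0.4] -> shift cm [-0.12 -1.08  0.01] twist 0.0
```

View pics/s26.png

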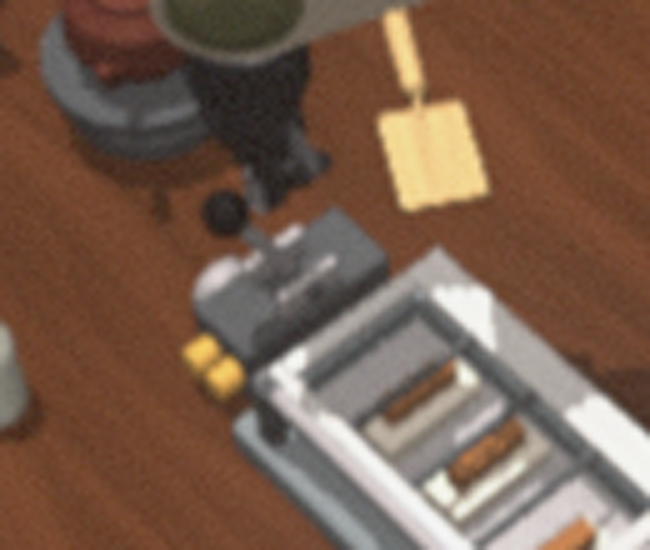

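```bash
python3 -m inch '[[0,-0.4,0,0,1],[0,-0.8,0,0,1],[0,-1,0,0,1],[0,-1.1,0,0,1],[0,-1.2,0,0,1],[0,-1.2,0,0,1],[0,-1.2,0,0,1],[0,-1.2,0,0,1],[0,-1.2,0,0,1],[0,-1.2,0,0,1]]';  python3 -m inch '[[0,0.8,0,0,1],[0,3,0,0,1],[0,6,0,0,1],[0,10,0,0,1],[-3,13,0,0,1],[-6,16,3,0,1],[-9,16,7,0,1],[-9,16,11,0,1],[-9,16,15,0,1],[-9,16,18,0,1]]';  python3 -m inch '[[0,0,3,0,1],[0,0,7,0,1],[0,0,11,0,1],[0,0,15,0,1],[0,0,18,0,1],[0,0,18,0,1],[0,0,18,0,1],[0,0,18,0,1],[0,0,18,0,1],[0,0,18,0,1]]'; python3 -c "
from h import *
s=snap('scene');t=snap('top')
save(s,'s27');save(t,'t27');save(t,'t27c',(235,140,415,260),4.4);save(s,'s27c',(190,130,330,265),4.4)
for a in (.32,.9,.99):
  X=np.r_[pw(.11*np.sin(a-.5),-.195),.074+.11*np.cos(a-.5)]
  print(a,np.round(proj(s,X),1),np.round(proj(t,X),1))
"
```

```text
t: 41.77
tool_pos: [0.5201, -0.2646, 0.2289]
tool_rot: [[-0.0, -1.0, 0.017], [-0.0, 0.017, 1.0], [-1.0, 0.0, -0.0]]
contact_force: [0.1, 0.1, -0.5]
width: -0.0
t: 42.6
tool_pos: [0.3622, -0.0803, 0.3197]
tool_rot: [[0.002, -1.0, 0.019], [-0.001, 0.019, 1.0], [-1.0, -0.002, -0.001]]
contact_force: [0.9, -0.5, 0.5]
width: 0.0005
t: 43.43
tool_pos: [0.3664, 0.0972, 0.3189]
tool_rot: [[0.0, -1.0, 0.019], [-0.0, 0.019, 1.0], [-1.0, -0.0, -0.0]]
contact_force: [-0.8, -1.0, -0.5]
width: 0.0002
0.32 [230.8 150.5] [382.3 217.9]
0.9 [216. 162.] [381.8 194. ]
0.99 [213.9 164.3] [381.5 190.8]
```

View pics/s27c.png

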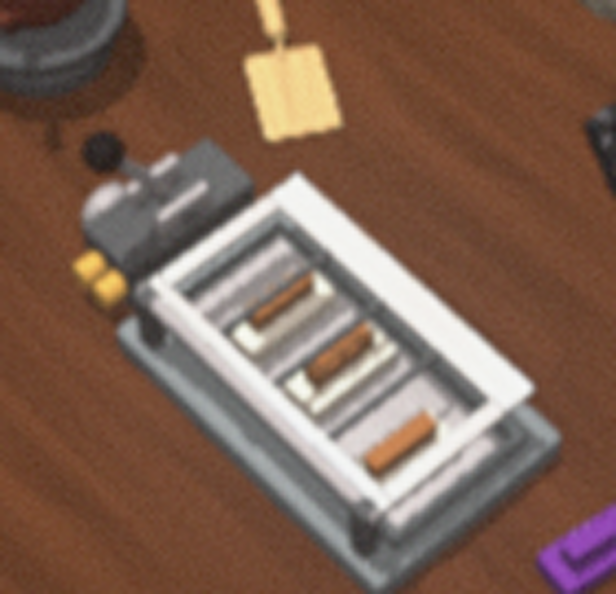

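View pics/t27c.png

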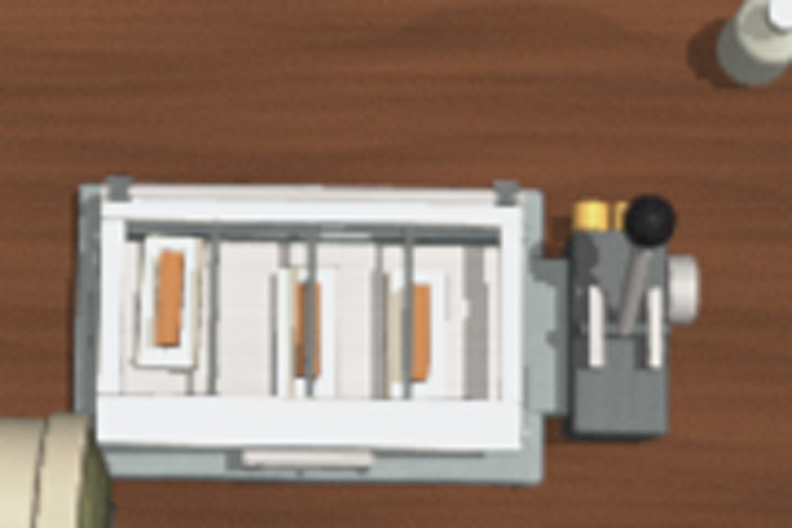

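View pics/t27.png

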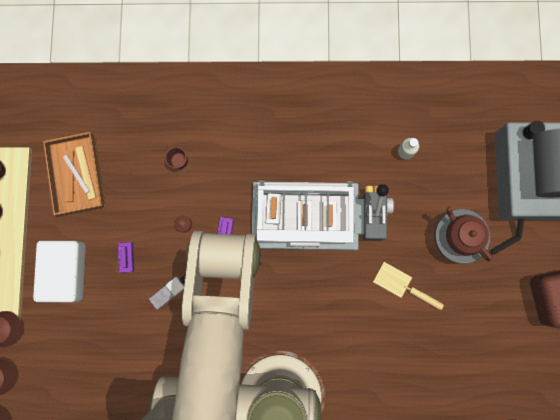

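```bash
python3 -c "
from plant import order
print(order.sign_off())"
```

```text
the job is handed in; nothing more can be done
None
```

I handed the job in at about 43.5 s: the moulds are in the bed, the guard is snapped shut and the lever is in float. The hand-in gave no verdict.

- **Moulds:** Only three white moulds were on the bench. All three are in the press bed with their grip bars up, and the purple look-alikes were left alone.
- **Guard:** I swung the flap down and pressed its front edge, reaching 22 N at the end. In the wrist view its corners matched the shut position to within 2 pixels, and in later pictures it was still shut.
- **Lever:** I pushed it through the stiff detent (about 11 N felt) and it snapped on. In both camera views the knob sat where it should at about 0.99, in the float notch.
- **Bystanders:** In the last top view nothing else looked moved, though the arm hid part of the brush and one purple block.

**One doubt:** One mould was knocked while already in the bed and now lies against the hinge-side wall. I judged it flat and inside the wall and did not place it again. Its measured end came out 1 to 3 mm past the wall's inner face, but the wall edge itself seemed to read about 2 mm too far in that view. I took that as calibration error, not as the mould resting on the wall.

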